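# Pack a reagent bottle in its carrier, lock the bail and stage it in the spill tray

## Task

Pack the reagent bottle for hand-over to the next laboratory: stand it upright in the empty square pocket of the open bottle carrier, close the carrier's lid, and then swing the bail handle up until it snaps into its upright detent, which locks the lid. Lift the carrier by that handle and set it down flat inside the blue spill tray, without tipping the carrier or the bottle over.

Things in the scene. Friction and masses are not known exactly. Their poses are not given: they have to be found in the camera images.
- reagent_bottle: Clear round reagent bottle with a black screw cap (fixed on), standing upright and loose, about 0.14 kg. Origin: centre of its underside, z up. Body 49 mm across, up to 78 mm; cap 30 mm across, from 78 to 94 mm (top): pinch the cap from above.
- carrier: Loose bottle carrier, 0.85 kg packed: pale grey box 116 (x) by 150 (y) mm, rim at 70 mm, teal domed lid, bail handle (178 mm wide along y). Origin: centre of its underside, z up; +x: lid hinge side; -x: side where the bail lies folded, roughly towards the robot. Shut, the lid's top is at 111 mm. It tips backward if the bail is pushed level with more than about 2.5 N.
- pocket (a point): Centre of the floor of the empty square pocket, 62 by 62 mm and 40 mm deep, in the middle of the carrier's dark foam insert; floor 6 mm above the carrier's underside, axes as the carrier's. A bottle standing in it reaches 30 mm above the box rim. Four small vials, fixed in the foam's corners, reach 57 mm above the underside.
- carrier_lid (a joint): Angle of the domed teal lid (116 by 150 mm, 40 mm deep, 0.11 kg): 0 = shut on the rim, grows as it opens, stop at 1.83. It starts open, leaning back; brought forward past about 1.2 it falls shut by its own weight. It cannot shut while the bail stands upright: the lid goes first.
- lid_tab (a point): Centre of the finger tab on the lid's free edge: 60 mm wide, 8 mm thick, projecting 18 mm. With the lid open the tab is its highest part and points up, its tip 8 mm beyond this point; behind it (carrier's +x side) the lid's front wall forms a ledge 40 mm deep, 10 mm below this point. Pushing the tab from behind towards the carrier's -x closes the lid.
- lid_hinge (a point): Middle of the lid's hinge line, which runs along the carrier's y axis, 70 mm above its underside, at its +x side; 126 mm from lid_tab.
- carrier_bail (a joint): Angle of the bail handle: 0 = folded, level, pointing to the carrier's -x; grows as it swings up; stop at 1.571 = upright over the lid. Hub lobes snap past sprung balls at 1.33: from 1.0 to 1.33 it resists (1 to 1.5 N at the grip), beyond that the springs push it home and hold it, locking the lid. Let go short of the snap, it falls back.
- bail_grip (a point): Centre of the bail's grip: a black rubber sleeve 18 mm thick, 100 mm long along the carrier's y axis, that turns on the bail's rod with slight friction; 122 mm from bail_pivot. Folded, it lies 60 mm above the bench, 37 mm clear of the shut lid's tab; upright, 182 mm above the carrier's underside, 71 mm above the shut lid.
- bail_pivot (a point): Middle of the bail's pivot line, which runs along the carrier's y axis, 60 mm above its underside, over its centre.
- spill_tray: Fixed shallow blue spill tray on the bench, 158 (x) by 198 (y) mm outside, 150 by 190 mm inside, lip 14 mm high, floor 4 mm above the bench. Origin: centre of its underside. The carrier fits in with its y axis along the tray's y axis, either way round.
Mind the look-alikes: they are no part of the job. Leave any green or pink look-alike of the reagent_bottle alone.

How it is judged:
On the way, in this order (a step that is already met when the one before it is completed fails the run):
1. the bottle stands upright in the carrier's square pocket and is let go (x of reagent_bottle in the frame of pocket between -0.012 and 0.012 m and y of reagent_bottle in the frame of pocket between -0.012 and 0.012 m and z of reagent_bottle in the frame of pocket below 0.008 m and angle between reagent_bottle's own z axis and vertical below 0.2 rad and contact force between the fingers and reagent_bottle below 0.1 N), for 0.2 s.
2. the lid is shut over the bottle (x of reagent_bottle in the frame of pocket between -0.012 and 0.012 m and y of reagent_bottle in the frame of pocket between -0.012 and 0.012 m and z of reagent_bottle in the frame of pocket below 0.008 m and angle between reagent_bottle's own z axis and vertical below 0.2 rad and value of joint carrier_lid below 0.07 rad), for 0.2 s.
3. the bail handle is seated upright in its detent, the lid shut (value of joint carrier_lid below 0.07 rad and value of joint carrier_bail above 1.48 rad), for 0.2 s.
4. the carrier is lifted clear of the bench by its bail handle (all of step 3 and height (world z) of carrier above 0.025 m and contact force between the fingers and carrier_bail above 1 N), for 0.2 s.
At the end, for the whole second after the job is handed in: The carrier stands at rest, let go and level (0.04 rad) on the spill tray's floor, inside its lip; lid shut (under 0.07 rad); bail seated upright (over 1.48 of 1.571 rad); bottle upright in the pocket (within 12 mm of its centre, tilt under 0.2 rad) (all of step 3 and x of carrier in the frame of spill_tray between -0.03 and 0.03 m and y of carrier in the frame of spill_tray between -0.035 and 0.035 m and z of carrier in the frame of spill_tray below 0.008 m and angle between carrier's own z axis and vertical below 0.04 rad and x of reagent_bottle in the frame of pocket between -0.012 and 0.012 m and y of reagent_bottle in the frame of pocket between -0.012 and 0.012 m and z of reagent_bottle in the frame of pocket below 0.008 m and angle between reagent_bottle's own z axis and vertical below 0.2 rad and linear speed of carrier below 0.02 m/s and contact force between the fingers and carrier below 0.1 N); the robot touches nothing.
It fails at once if the bottle is tipped (over 0.6 rad) (angle between reagent_bottle's own z axis and vertical above 0.6 rad).
It fails at once if the carrier is tipped (over 0.5 rad) (angle between carrier's own z axis and vertical above 0.5 rad).
It also fails if it takes over 61 s, if anything falls off the work surface, if the arm or the gripper's body presses on something with over 40 N, if the wrist force passes 120 N, or if a joint passes its speed limit or range.

## Robot

A 6-joint arm with a two-finger parallel gripper is mounted at the origin on a cart in front of the work surface, level with it; the furniture and walls round the work are solid. World frame = base frame: x ahead of the robot, y to its left, z up, the work surface at z = 0. Lengths are in m, angles in rad, forces in N, time in s.
With the tool pointing down it reaches from about 0.25 to 0.725 m from the base axis. Payload 4 kg.
Tool frame: the origin (TCP) lies on the centre line of the jaws, within the pads' length; the fingertips stand 17 mm ahead of it and the grasp point (between the pads) lies 2 mm behind it; z points along the fingers, x is the direction in which the jaws open and shut, and the axes are right-handed (so a half turn about z gives the same grasp; the last joint's range is limited). The gripper opens to 85 mm and grips with 20 to 120 N. Pads are 22 mm wide; open, the fingers measure 114 mm over their backs; the gripper's body (76 mm by 85 mm) begins 54 mm behind the grasp point. The pads swing forward as they close: fully open they stand 13 mm farther back than shut.
Start: joints at [1.145, 0.241, 0.005, 1.335, 0, 1.571], TCP at [0.207, 0.455, 0.248] pointing down, gripper open.
Joint ranges: [-2.72, 2.72], [-1.05, 1.87], [-1.09, 1.28], [-1.99, 2.15], [-1.42, 1.44], [-3.14, 3.14]. Speed limits (rad/s): [2.79, 2.79, 3.14, 3.14, 3.14, 3.14].

## Interface

Orientations are given as a unit quaternion [x, y, z, w].
In Python, from workcell import bot gives the robot as it stands.
- The arm moves only by the tool jog_arm, never from a script. Its arguments are lists of equal length, an entry for each row: "jaw": the closure, from 0 (fully open) to 1 (shut); "linear": the shift along the tool's x, y, z in m, a list of three; "delta_rot": the turn, a rotation vector about the tool's x, y, z in degrees, a list of three. A call has exactly 8 rows; each row is the pose to reach, as a shift and turn from the pose commanded when the call began, along the tool's axes at that moment; what a row does not reach only later rows make up. A row lasts 1/12 s, in which the tool goes at most 41.7 mm and 7.16 degrees, less where a joint would pass 70% of its speed; a pose out of reach is approached as far as the arm can. A call with a gripper value outside its range is refused whole. The fingers move at their own pace and stop on an object; the grip force is fixed at half the most. Time passes only in rows, so rows that repeat a pose let the fingers close, or fill a call up. It gives the time, the measured TCP pose, the force and the opening at its end, in the units of the state.
- bot.get_obs(): the state, without advancing time (a new reading comes with each control period).
- bot.camera(name): name is "scene" or "top" or "wrist"; returns (picture, depth): 420x560x3 uint8, red, green, blue; 420x560 float32, m along the optical axis (not along the pixel's ray), 0 where there is no reading.
- bot.calibration(name): a dict with "fovy" (degrees; the focal length in pixels is half the picture's height over the tangent of half this angle, whatever the lens; pixels are square), "cx", "cy" (the principal point, pixels), "origin" and "orientation" of the camera in the world. Camera axes: x right, y down, z forward; pixel columns grow to the right and rows downward; lengths in m; the calibration is good to about 2 mm. A picture is of the moment at which its call begins: read the wrist's pose just before it. calibration takes no time and is no camera call; for the wrist camera it gives the pose at the moment of the call.
- bot.job_done(): hands the job in, once; it reports no verdict.
The state is a dict: "clock": time; "joint_pos": joint angles; "joint_vel": joint speeds; "tau": joint torques, N m; "eef_pos": TCP position; "tool_rot": TCP orientation; "ft_force": force on the tool from outside, world axes, zero at the start; "ft_torque": the same for the moment, N m; "grip_width": finger opening in m.
Only numpy, scipy, OpenCV 4.12 (cv2) and the standard library are available. Lean on these libraries where they do the work, as an engineer would, in place of code of your own. Each camera call takes 0.05 s, during which the arm holds its last target.

## Working session

There is one attempt and no reset: what is moved stays moved. The work goes in short steps, Python scripts to look and compute and a tool call to move; the robot and the scene stay as the last step left them, time stands still between calls to the robot, and variables do not carry over. Pictures are saved under pics/ and viewed, and the job is handed in when it is done.

Besides the shell and the picture viewer there is one more tool, called in YAML: its name, and indented under it one key for each argument. jog_arm: Moves the arm, as the interface text tells. Its arguments: {"type":"object","properties":{"jaw":{"type":"array","items":{"type":"number"}},"linear":{"type":"array","items":{"type":"array","items":{"type":"number"}}},"delta_rot":{"type":"array","items":{"type":"array","items":{"type":"number"}}}},"required":["jaw","linear","delta_rot"]}

```bash
ls; mkdir -p pics
cat > h.py <<'E'
import numpy as np, cv2
from scipy.spatial.transform import Rotation as R
from workcell import bot
def K(name):
    c=bot.calibration(name); f=210/np.tan(np.radians(c['fovy'])/2)
    return c,f
def snap(name,fn):
    c,f=K(name); p,d=bot.camera(name)
    cv2.imwrite(f'pics/{fn}.png',p[:,:,::-1]); np.savez(f'pics/{fn}.npz',p=p,d=d,f=f,cx=c['cx'],cy=c['cy'],o=c['origin'],q=c['orientation'])
    return p,d
def cloud(fn):
    z=np.load(f'pics/{fn}.npz'); d=z['d']; v,u=np.mgrid[:d.shape[0],:d.shape[1]]
    P=np.stack([(u-z['cx'])/z['f']*d,(v-z['cy'])/z['f']*d,d],-1)
    W=P@R.from_quat(z['q']).as_matrix().T+z['o']
    W[d==0]=np.nan
    return z['p'],W
E
python3 - <<'E'
from h import *
for n in ['scene','top']:
    snap(n,n+'0'); print(n,bot.calibration(n))
print(bot.get_obs())
E
```

```text
pics
scene {'fovy': 51.471345095409504, 'cx': 276.9056702728863, 'cy': 208.5458906507228, 'origin': array([-0.08024791, -0.70863693,  0.49478133]), 'orientation': array([ 0.78536195, -0.34255753,  0.21302384, -0.46955489])}
top {'fovy': 45.36717205053561, 'cx': 274.64323350351384, 'cy': 211.27594279662472, 'origin': array([ 0.34463323, -0.19728586,  1.00110993]), 'orientation': array([-0.69657314,  0.71321926, -0.060066  ,  0.04996217])}
{'clock': 0.1, 'joint_pos': array([ 1.14501431e+00,  2.41369847e-01,  3.87502998e-03,  1.33518507e+00,
       -3.54413194e-06,  1.57080136e+00]), 'joint_vel': array([-0.00018257, -0.00215338,  0.00249122,  0.00079365,  0.00051063,
       -0.00085053]), 'tau': array([-6.66218766e-04, -3.73138189e+01,  2.53009361e+01,  1.08385176e-02,
       -7.79665561e-05,  1.78054435e-06]), 'eef_pos': array([0.20630264, 0.45488389, 0.24749199]), 'tool_rot': array([ 8.40546377e-01,  5.41738776e-01, -7.90646833e-04,  5.11691987e-04]), 'ft_force': array([0.11739763, 0.38229409, 0.89678931]), 'ft_torque': array([-0.01629371,  0.01572348,  0.00230109]), 'grip_width': 0.08510262947543845}
```

View pics/scene0.png

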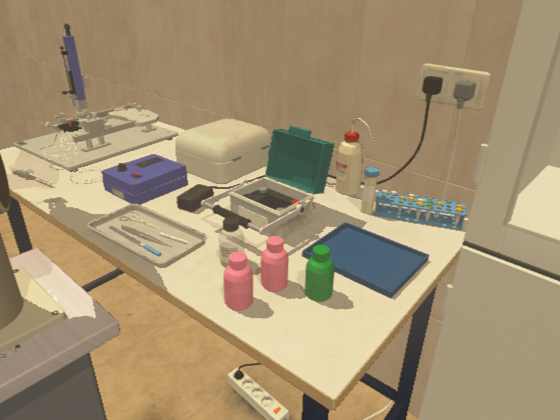

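View pics/top0.png

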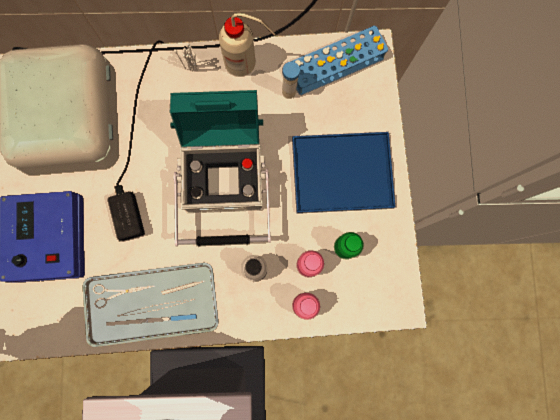

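The scene view shows four bottles: clear with a black cap at about (231,240), pink at (238,285) and (275,265), green at (320,275). In the top view the same bottles are at (254,268), (306,306), (310,263) and (349,245). Only the clear, black-capped one fits the description. The carrier is open with its bail folded towards the robot at top (223,240), and the blue tray is at (345,172).

Run:
```python
from h import *
p,W=cloud('top0')
cv2.imwrite('pics/crop0.png',cv2.resize(p[80:320,150:410,::-1],None,fx=2.5,fy=2.5,interpolation=cv2.INTER_CUBIC)[:600])
def reg(n,W,u0,u1,v0,v1,z0,z1):
    w=W[v0:v1,u0:u1].reshape(-1,3); w=w[(w[:,2]>z0)&(w[:,2]<z1)]
    if len(w)<4: print(n,len(w)); return w
    (c,s,a)=cv2.minAreaRect(w[:,:2].astype(np.float32))
    print(n,len(w),'mean',w.mean(0).round(4),'med z',np.median(w[:,2]).round(4),'rect',np.round(c,4),np.round(s,4),round(a,2))
    return w
reg('cap',W,235,275,250,290,.085,.105)
reg('botbody',W,235,275,250,290,.03,.085)
reg('rim',W,170,280,140,220,.064,.076)
reg('foam',W,190,256,158,200,.035,.052)
reg('grip',W,195,252,230,250,.05,.08)
reg('tray',W,280,410,120,225,.008,.02)
reg('trayfloor',W,300,390,140,205,0,.008)
reg('lidtop',W,160,270,80,150,.15,.3)
reg('tab',W,185,240,90,115,.17,.3)
print(np.nanmax(W[80:150,160:270,2]))
for u,v in [(254,268),(215,105),(215,100),(222,240),(222,180),(200,130),(215,140)]: print(u,v,W[v,u].round(3))
```

```text
cap 208 mean [ 0.3871 -0.1705  0.0943] med z 0.0945 rect [ 0.3868 -0.1706] [0.0278 0.0278] 43.83
botbody 350 mean [ 0.385  -0.1719  0.0675] med z 0.069 rect [ 0.3866 -0.1706] [0.0466 0.048 ] 88.27
rim 1894 mean [ 0.5718 -0.1094  0.0696] med z 0.0695 rect [ 0.5554 -0.1131] [0.1803 0.154 ] 88.73
foam 1386 mean [ 0.5623 -0.1155  0.0457] med z 0.046 rect [ 0.5617 -0.1126] [0.1276 0.0835] 88.86
grip 534 mean [ 0.4389 -0.1146  0.0672] med z 0.0674 rect [ 0.4394 -0.1148] [0.0192 0.1048] 1.05
tray 949 mean [ 0.5799 -0.354   0.0127] med z 0.0132 rect [ 0.5784 -0.3532] [0.1591 0.1985] 1.71
trayfloor 5607 mean [ 0.5786 -0.357   0.0042] med z 0.0042 rect [ 0.5797 -0.3577] [0.1829 0.1354] 88.74
lidtop 1809 mean [ 0.666  -0.1098  0.1796] med z 0.1778 rect [ 0.6648 -0.1098] [0.0488 0.15  ] 0.95
tab 1097 mean [ 0.666  -0.1083  0.1818] med z 0.1784 rect [ 0.6682 -0.1076] [0.0401 0.0936] 0.6
0.20253620715617915
254 268 [ 0.385 -0.172  0.095]
215 105 [ 0.652 -0.115  0.199]
215 100 [ 0.669 -0.113  0.178]
222 240 [ 0.439 -0.113  0.067]
222 180 [ 0.567 -0.109  0.009]
200 130 [ 0.653 -0.072  0.065]
215 140 [ 0.631 -0.102  0.073]
```

View pics/crop0.png

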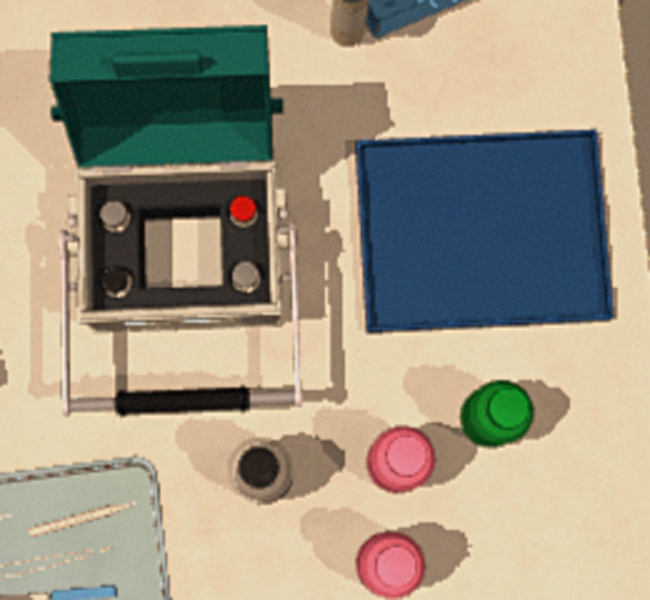

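The crop confirms the clear bottle with the black cap, cap centre about (0.387, -0.171, 0.094), which matches the given height. Next I'll refine the yaws, pocket and lid by line fits.

Run:
```python
from h import *
p,W=cloud('top0')
def sel(u0,u1,v0,v1,z0,z1):
    w=W[v0:v1,u0:u1].reshape(-1,3); return w[(w[:,2]>z0)&(w[:,2]<z1)]
def yaw(w,axis='y'):
    vx,vy,x0,y0=cv2.fitLine(w[:,:2].astype(np.float32),cv2.DIST_HUBER,0,.01,.01).ravel()
    if axis=='y':
        if vy<0: vx,vy=-vx,-vy
        return np.degrees(np.arctan2(-vx,vy)).round(2),(x0,y0)
    if vx<0: vx,vy=-vx,-vy
    return np.degrees(np.arctan2(vy,vx)).round(2),(x0,y0)
print('grip',yaw(sel(195,252,230,250,.05,.08)))
w=sel(160,270,80,150,.15,.3); print('lid z>.185',yaw(w[w[:,2]>.17]))
t=w[w[:,2]>.192]; print('tab',t.mean(0),t.min(0),t.max(0),len(t), yaw(t))
for a,b in [(.15,.16),(.16,.17),(.17,.175),(.175,.18),(.18,.185),(.185,.19),(.19,.195),(.195,.2),(.2,.21)]:
    t=w[(w[:,2]>a)&(w[:,2]<b)]; print(a,len(t),t.min(0).round(3),t.max(0).round(3)) if len(t) else 0
# rim sides
rim=sel(170,280,140,220,.064,.074); print('front rim',yaw(rim[(rim[:,0]<.515)&(rim[:,0]>.495)]),'x hist',np.histogram(rim[:,0],bins=np.arange(.48,.65,.01)))
pf=sel(195,250,155,205,-.0,.02); print('pocket floor',pf.mean(0),np.percentile(pf,[1,99],axis=0))
tr=sel(280,410,120,225,.010,.02)
c=np.array([.5784,-.3532])
for nm,m,ax in [('front',tr[:,0]<.51,'y'),('back',tr[:,0]>.645,'y'),('left',tr[:,1]>-.262,'x'),('right',tr[:,1]<-.445,'x')]: 
    print('tray',nm,m.sum(),yaw(tr[m],ax))
```

```text
grip (np.float32(0.97), (np.float32(0.4389384), np.float32(-0.11461237)))
lid z>.185 (np.float32(0.94), (np.float32(0.6663019), np.float32(-0.110120066)))
tab [ 0.65514469 -0.11027469  0.19736738] [ 0.64984369 -0.13983357  0.19210562] [ 0.6610175  -0.08100453  0.20253621] 209 (np.float32(1.4), (np.float32(0.65482235), np.float32(-0.113419645)))
0.15 22 [ 0.639 -0.185  0.151] [ 0.671 -0.035  0.159]
0.16 33 [ 0.643 -0.185  0.161] [ 0.689 -0.034  0.17 ]
0.17 428 [ 0.645 -0.185  0.17 ] [ 0.689 -0.035  0.175]
0.175 689 [ 0.647 -0.185  0.175] [ 0.687 -0.035  0.18 ]
0.18 323 [ 0.647 -0.183  0.18 ] [ 0.672 -0.037  0.185]
0.185 76 [ 0.648 -0.18   0.185] [ 0.654 -0.06   0.19 ]
0.19 69 [ 0.649 -0.14   0.19 ] [ 0.658 -0.081  0.195]
0.195 149 [ 0.65  -0.139  0.195] [ 0.661 -0.082  0.2  ]
0.2 20 [ 0.653 -0.132  0.2  ] [ 0.659 -0.084  0.203]
front rim (np.float32(0.84), (np.float32(0.5056722), np.float32(-0.11476678))) x hist (array([ 22,  21, 373,  69,  66,  74,  61,  89,  73,  55,  70,  73,  48,
       308, 287,  61,   0]), array([0.48, 0.49, 0.5 , 0.51, 0.52, 0.53, 0.54, 0.55, 0.56, 0.57, 0.58,
       0.59, 0.6 , 0.61, 0.62, 0.63, 0.64, 0.65]))
pocket floor [ 0.5668074  -0.10942506  0.00695693] [[ 0.53820858 -0.14049402  0.0023432 ]
 [ 0.59356027 -0.07965434  0.01835397]]
tray front 225 (np.float32(1.53), (np.float32(0.50139874), np.float32(-0.35798603)))
tray back 238 (np.float32(1.52), (np.float32(0.6552504), np.float32(-0.36960036)))
tray left 168 (np.float32(1.66), (np.float32(0.584672), np.float32(-0.2560855)))
tray right 173 (np.float32(1.42), (np.float32(0.5972243), np.float32(-0.44901237)))
```

```bash
cat >> h.py <<'E'
def plan(p,yaw=1.0,pitch=0.0):
    """target TCP p, tool down, tool x at yaw deg about world z; pitch deg about world y first"""
    s=bot.get_obs(); R0=R.from_quat(s['tool_rot'])
    c,sn=np.cos(np.radians(yaw)),np.sin(np.radians(yaw))
    T=R.from_matrix(np.array([[c,sn,0],[sn,-c,0],[0,0,-1]]).T)
    T=R.from_rotvec([-pitch*sn*np.pi/180,pitch*c*0,0]) * T if False else R.from_rotvec(np.radians(pitch)*np.array([-sn,c,0]))*T
    l=R0.inv().apply(np.array(p)-s['eef_pos']); rv=np.degrees((R0.inv()*T).as_rotvec())
    print('t',s['clock'].round(2),'p',s['eef_pos'].round(4),'F',s['ft_force'].round(2),'w',round(s['grip_width'],4))
    print('linear',l.round(4).tolist(),'rot',rv.round(2).tolist())
E
python3 - <<'E'
from h import *
plan([.387,-.1705,.22])
E
```

```text
Traceback (most recent call last):
  File "h.py", line 24, in plan
    print('t',s['clock'].round(2),'p',s['eef_pos'].round(4),'F',s['ft_force'].round(2),'w',round(s['grip_width'],4))
              ^^^^^^^^^^^^^^^^
AttributeError: 'float' object has no attribute 'round'
```

```bash
sed -i "s/s\['clock'\].round(2)/round(s['clock'],2)/" h.py
sed -i "/if False else/s/.*/    T=R.from_rotvec(np.radians(pitch)*np.array([-sn,c,0]))*T/" h.py
python3 - <<'E'
from h import *
plan([.387,-.1705,.22])
E
```

```text
t 0.1 p [0.2063 0.4549 0.2475] F [0.12 0.38 0.9 ] w 0.0851
linear [-0.4949, 0.4229, 0.0284] rot [0.06, 0.1, 64.6]
```

jog_arm:
  jaw: [0, 0, 0, 0, 0, 0, 0, 0]
  linear:
    - [-0.031, 0.026, 0.002]
    - [-0.062, 0.053, 0.004]
    - [-0.093, 0.079, 0.006]
    - [-0.124, 0.106, 0.007]
    - [-0.155, 0.132, 0.009]
    - [-0.186, 0.159, 0.011]
    - [-0.217, 0.185, 0.012]
    - [-0.247, 0.211, 0.014]
  delta_rot:
    - [0, 0, 4]
    - [0, 0, 8]
    - [0, 0, 12]
    - [0, 0, 16]
    - [0, 0, 20]
    - [0, 0, 24]
    - [0, 0, 28]
    - [0, 0, 32]

```text
clock: 0.77
eef_pos: [0.2963, 0.1413, 0.2341]
tool_rot: [0.958, 0.288, 0.0, 0.0]
ft_force: [0.5, -0.0, -0.0]
grip_width: 0.0855
```

Run:
```python
from h import *
plan([.387,-.1705,.18])
```

```text
t 0.77 p [0.2963 0.1413 0.2341] F [ 0.45 -0.04 -0.04] w 0.0855
linear [-0.0962, 0.3102, 0.0542] rot [0.01, -0.01, 32.45]
```

jog_arm:
  jaw: [0, 0, 0, 0, 0, 0, 0, 0]
  linear:
    - [-0.012, 0.039, 0.007]
    - [-0.024, 0.078, 0.014]
    - [-0.036, 0.116, 0.02]
    - [-0.048, 0.155, 0.027]
    - [-0.06, 0.194, 0.034]
    - [-0.072, 0.233, 0.04]
    - [-0.084, 0.271, 0.047]
    - [-0.096, 0.31, 0.054]
  delta_rot:
    - [0, 0, 4]
    - [0, 0, 8]
    - [0, 0, 12]
    - [0, 0, 16]
    - [0, 0, 20]
    - [0, 0, 24]
    - [0, 0, 28]
    - [0, 0, 32.5]

```text
clock: 1.43
eef_pos: [0.388, -0.1702, 0.1798]
tool_rot: [1.0, 0.007, -0.0, -0.0]
ft_force: [1.1, 0.4, -0.0]
grip_width: 0.0856
```

Run:
```python
from h import *
snap('wrist','w1'); snap('scene','s1')
plan([.387,-.1705,.097])
p,W=cloud('w1')
m=(W[...,2]>.088)&(W[...,2]<.1)&(np.hypot(W[...,0]-.387,W[...,1]+.17)<.03)
w=W[m]; print(len(w), w.mean(0), w.min(0), w.max(0)) if len(w) else 0
```

```text
t 1.53 p [ 0.389  -0.1728  0.1789] F [0.27 1.52 0.42] w 0.0853
linear [-0.0019, -0.0024, 0.0819] rot [0.07, 0.05, -0.39]
1502 [ 0.38863096 -0.1695722   0.09429565] [ 0.37366647 -0.18530939  0.0880277 ] [ 0.40333176 -0.15582915  0.09689778]
```

View pics/w1.png

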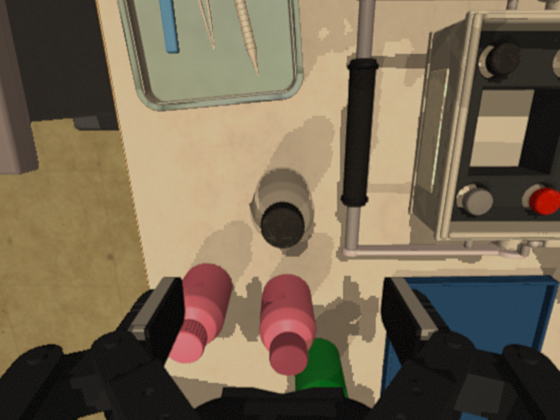

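The wrist view shows the black cap at (283,225), between the fingers at the bottom of the picture. Its position agrees with the top view to within 2 mm. I'll descend and grip.

jog_arm:
  jaw: [0, 0, 0, 0, 0, 0, 0, 0]
  linear:
    - [-0.001, -0.001, 0.02]
    - [-0.001, -0.002, 0.04]
    - [-0.001, -0.002, 0.06]
    - [-0.001, -0.002, 0.075]
    - [-0.001, -0.002, 0.082]
    - [-0.001, -0.002, 0.082]
    - [-0.001, -0.002, 0.082]
    - [-0.001, -0.002, 0.082]
  delta_rot:
    - [0, 0, 0]
    - [0, 0, 0]
    - [0, 0, 0]
    - [0, 0, 0]
    - [0, 0, 0]
    - [0, 0, 0]
    - [0, 0, 0]
    - [0, 0, 0]

```text
clock: 2.2
eef_pos: [0.388, -0.1661, 0.0992]
tool_rot: [1.0, 0.01, 0.001, 0.0]
ft_force: [0.0, -0.3, 0.8]
grip_width: 0.0853
```

Run:
```python
from h import *
plan([.388,-.1705,.097])
```

```text
t 2.2 p [ 0.388  -0.1661  0.0992] F [ 0.   -0.31  0.76] w 0.0853
linear [-0.0, 0.0044, 0.0022] rot [0.04, -0.09, 0.14]
```

jog_arm:
  jaw: [0, 0.3, 0.6, 0.8, 1, 1, 1, 1]
  linear:
    - [0, 0.004, 0.002]
    - [0, 0.004, 0.002]
    - [0, 0.004, 0.002]
    - [0, 0.004, 0.002]
    - [0, 0.004, 0.002]
    - [0, 0.004, 0.002]
    - [0, 0.004, 0.002]
    - [0, 0.004, 0.002]
  delta_rot:
    - [0, 0, 0]
    - [0, 0, 0]
    - [0, 0, 0]
    - [0, 0, 0]
    - [0, 0, 0]
    - [0, 0, 0]
    - [0, 0, 0]
    - [0, 0, 0]

```text
clock: 2.87
eef_pos: [0.3877, -0.1703, 0.0968]
tool_rot: [1.0, 0.01, 0.0, 0.0]
ft_force: [-0.1, 0.2, 4.3]
grip_width: 0.0276
```

Run:
```python
from h import *
snap('wrist','w2'); snap('scene','s2')
plan([.388,-.1705,.097])
```

```text
t 2.97 p [ 0.3877 -0.1703  0.0967] F [-1.14 -0.41  5.  ] w 0.0278
linear [0.0003, 0.0002, -0.0003] rot [0.03, -0.06, 0.11]
```

View pics/w2.png

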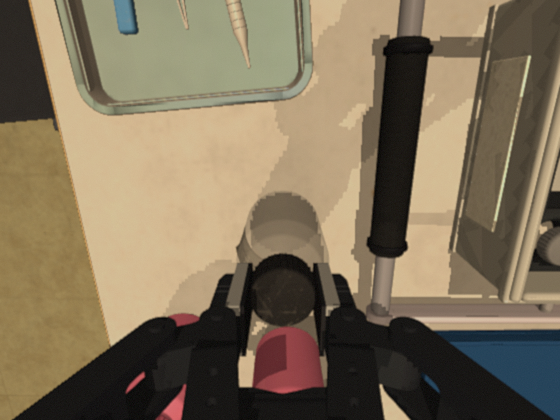

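The cap sits centred between the pads at (283,290), width 27.8 mm. Lifting.

jog_arm:
  jaw: [1, 1, 1, 1, 1, 1, 1, 1]
  linear:
    - [0, 0, -0.01]
    - [0, 0, -0.025]
    - [0, 0, -0.045]
    - [0, 0, -0.065]
    - [0, 0, -0.085]
    - [0, 0, -0.1]
    - [0, 0, -0.103]
    - [0, 0, -0.103]
  delta_rot:
    - [0, 0, 0]
    - [0, 0, 0]
    - [0, 0, 0]
    - [0, 0, 0]
    - [0, 0, 0]
    - [0, 0, 0]
    - [0, 0, 0]
    - [0, 0, 0]

```text
clock: 3.63
eef_pos: [0.3877, -0.1702, 0.1996]
tool_rot: [1.0, 0.01, 0.001, 0.0]
ft_force: [0.4, -0.1, -0.3]
grip_width: 0.0275
```

Run:
```python
from h import *
plan([.562,-.112,.2])
```

```text
t 3.63 p [ 0.3877 -0.1702  0.1996] F [ 0.4  -0.06 -0.33] w 0.0275
linear [0.1754, -0.0548, -0.0002] rot [0.03, -0.07, 0.11]
```

jog_arm:
  jaw: [1, 1, 1, 1, 1, 1, 1, 1]
  linear:
    - [0.015, -0.005, 0]
    - [0.04, -0.013, 0]
    - [0.07, -0.022, 0]
    - [0.105, -0.033, 0]
    - [0.14, -0.044, 0]
    - [0.163, -0.051, 0]
    - [0.173, -0.054, 0]
    - [0.175, -0.055, 0]
  delta_rot:
    - [0, 0, 0]
    - [0, 0, 0]
    - [0, 0, 0]
    - [0, 0, 0]
    - [0, 0, 0]
    - [0, 0, 0]
    - [0, 0, 0]
    - [0, 0, 0]

```text
clock: 4.3
eef_pos: [0.5622, -0.1105, 0.1963]
tool_rot: [1.0, 0.011, -0.002, -0.0]
ft_force: [-0.4, -0.2, -1.3]
grip_width: 0.0274
```

Run:
```python
from h import *
snap('wrist','w3'); snap('scene','s3');snap('top','t3')
a=cv2.imread('pics/w3.png');b=cv2.imread('pics/s3.png')[100:300,180:460]
b=cv2.resize(b,(560,400)); cv2.imwrite('pics/c3.png',cv2.resize(np.vstack([a,b]),None,fx=.7,fy=.7))
plan([.562,-.112,.2])
p,W=cloud('t3')
```

```text
t 4.45 p [ 0.5598 -0.1116  0.1976] F [ 0.11  0.5  -0.98] w 0.0274
linear [0.0022, 0.0004, -0.0024] rot [-0.03, 0.22, 0.1]
```

View pics/c3.png

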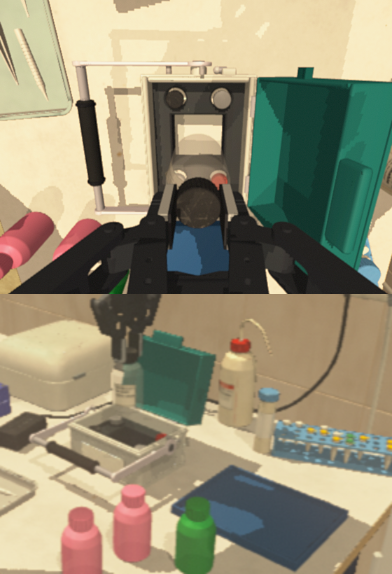

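The bottle hangs upright over the carrier, with the pocket visible beyond it at about (285,190) in the wrist view. I'll check the rim position from this view too.

Run:
```python
from h import *
for n in ['w3','s3','top0']:
    p,W=cloud(n)
    r=W[(W[...,2]>.066)&(W[...,2]<.073)&(abs(W[...,0]-.56)<.075)&(abs(W[...,1]+.11)<.1)]
    # rim outer faces histogram
    f=r[abs(r[:,1]+.11)<.05]; l=r[abs(r[:,0]-.55)<.04]
    print(n,len(r),'x',np.percentile(f[:,0],[0.5,99.5]).round(4),'y',np.percentile(l[:,1],[.5,99.5]).round(4))
    h,e=np.histogram(l[:,1],bins=np.arange(-.21,-.01,.005)); print(dict((round(a,3),int(b)) for a,b in zip(e,h) if b))
    fo=W[(W[...,2]>.042)&(W[...,2]<.049)&(abs(W[...,0]-.56)<.055)&(abs(W[...,1]+.11)<.07)]
    if len(fo): print(' foam',len(fo),np.percentile(fo,[1,99],axis=0).round(4).tolist())
    pf=W[(W[...,2]>-.0)&(W[...,2]<.03)&(abs(W[...,0]-.56)<.045)&(abs(W[...,1]+.11)<.045)]
    if len(pf): print(' floor',len(pf),np.percentile(pf,[1,99],axis=0).round(4).tolist())
```

```text
w3 8285 x [0.5032 0.6349] y [-0.1698 -0.0228]
{np.float64(-0.175): 11, np.float64(-0.17): 20, np.float64(-0.165): 17, np.float64(-0.16): 16, np.float64(-0.155): 18, np.float64(-0.15): 19, np.float64(-0.145): 14, np.float64(-0.14): 16, np.float64(-0.135): 16, np.float64(-0.13): 12, np.float64(-0.125): 15, np.float64(-0.12): 14, np.float64(-0.115): 10, np.float64(-0.11): 13, np.float64(-0.105): 13, np.float64(-0.1): 10, np.float64(-0.095): 12, np.float64(-0.09): 7, np.float64(-0.085): 11, np.float64(-0.08): 8, np.float64(-0.075): 5, np.float64(-0.07): 6, np.float64(-0.065): 5, np.float64(-0.06): 5, np.float64(-0.055): 1, np.float64(-0.045): 445, np.float64(-0.04): 780, np.float64(-0.035): 121, np.float64(-0.03): 296, np.float64(-0.025): 223}
 foam 9314 [[0.5108, -0.1744, 0.0438], [0.6144, -0.0442, 0.0481]]
 floor 2469 [[0.5312, -0.1285, 0.0047], [0.5947, -0.0866, 0.0282]]
s3 597 x [0.4994 0.6343] y [-0.2006 -0.0228]
{np.float64(-0.205): 4, np.float64(-0.2): 27, np.float64(-0.195): 3, np.float64(-0.19): 32, np.float64(-0.185): 41, np.float64(-0.17): 1, np.float64(-0.105): 1, np.float64(-0.045): 34, np.float64(-0.04): 24, np.float64(-0.035): 6, np.float64(-0.03): 19, np.float64(-0.025): 11}
 foam 359 [[0.5054, -0.1541, 0.0422], [0.6146, -0.0408, 0.0486]]
 floor 105 [[0.569, -0.1168, 0.0091], [0.5954, -0.0765, 0.0296]]
top0 1528 x [0.5013 0.6347] y [-0.2007 -0.0233]
{np.float64(-0.205): 9, np.float64(-0.2): 44, np.float64(-0.195): 16, np.float64(-0.19): 61, np.float64(-0.185): 91, np.float64(-0.165): 1, np.float64(-0.16): 1, np.float64(-0.155): 1, np.float64(-0.045): 72, np.float64(-0.04): 74, np.float64(-0.035): 23, np.float64(-0.03): 39, np.float64(-0.025): 23}
 foam 2026 [[0.5138, -0.1791, 0.0426], [0.614, -0.0425, 0.0489]]
 floor 937 [[0.538, -0.1407, 0.0024], [0.5937, -0.0794, 0.0289]]
```

jog_arm:
  jaw: [1, 1, 1, 1, 1, 1, 1, 1]
  linear:
    - [0.001, 0, 0.01]
    - [0.002, 0, 0.025]
    - [0.002, 0, 0.04]
    - [0.002, 0, 0.052]
    - [0.002, 0, 0.057]
    - [0.002, 0, 0.057]
    - [0.002, 0, 0.057]
    - [0.002, 0, 0.057]
  delta_rot:
    - [0, 0, 0]
    - [0, 0, 0]
    - [0, 0, 0]
    - [0, 0, 0]
    - [0, 0, 0]
    - [0, 0, 0]
    - [0, 0, 0]
    - [0, 0, 0]

```text
clock: 5.12
eef_pos: [0.5635, -0.112, 0.1432]
tool_rot: [1.0, 0.009, 0.001, 0.0]
ft_force: [0.2, 1.2, -1.4]
grip_width: 0.0274
```

Run:
```python
from h import *
plan([.563,-.1115,.104])
```

```text
t 5.12 p [ 0.5635 -0.112   0.1432] F [ 0.22  1.25 -1.41] w 0.0274
linear [-0.0006, -0.0006, 0.0392] rot [0.02, -0.09, 0.08]
```

jog_arm:
  jaw: [1, 1, 1, 1, 1, 1, 1, 1]
  linear:
    - [0, 0, 0.01]
    - [0, 0, 0.02]
    - [0, 0, 0.028]
    - [0, 0, 0.034]
    - [0, 0, 0.037]
    - [0, 0, 0.039]
    - [0, 0, 0.039]
    - [0, 0, 0.039]
  delta_rot:
    - [0, 0, 0]
    - [0, 0, 0]
    - [0, 0, 0]
    - [0, 0, 0]
    - [0, 0, 0]
    - [0, 0, 0]
    - [0, 0, 0]
    - [0, 0, 0]

```text
clock: 5.78
eef_pos: [0.5635, -0.1117, 0.1034]
tool_rot: [1.0, 0.01, 0.0, 0.0]
ft_force: [0.0, 0.2, -0.9]
grip_width: 0.0276
```

Run:
```python
from h import *
snap('wrist','w4')
plan([.563,-.1115,.103])
```

```text
t 5.83 p [ 0.5635 -0.1117  0.1035] F [-0.32 -0.02 -1.02] w 0.0272
linear [-0.0005, -0.0002, 0.0005] rot [0.01, -0.04, 0.11]
```

View pics/w4.png

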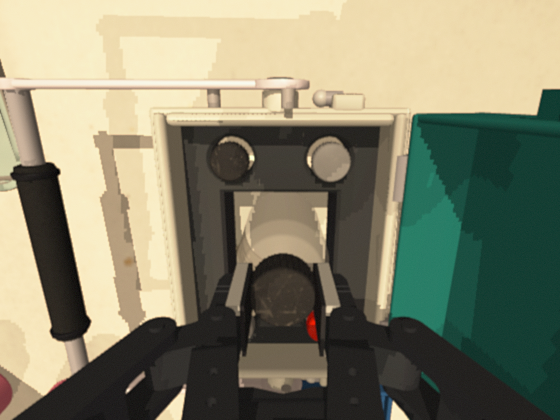

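The bottle is centred in the pocket at (283,250) in the wrist view. I'll release with a partial opening, since the lid is near, and then raise.

jog_arm:
  jaw: [1, 1, 0.7, 0.5, 0.5, 0.5, 0.5, 0.5]
  linear:
    - [0, 0, 0.001]
    - [0, 0, 0.001]
    - [0, 0, 0.001]
    - [0, 0, 0.001]
    - [0, 0, 0.001]
    - [0, 0, 0.001]
    - [0, 0, -0.01]
    - [0, 0, -0.03]
  delta_rot:
    - [0, 0, 0]
    - [0, 0, 0]
    - [0, 0, 0]
    - [0, 0, 0]
    - [0, 0, 0]
    - [0, 0, 0]
    - [0, 0, 0]
    - [0, 0, 0]

```text
clock: 6.5
eef_pos: [0.5612, -0.1113, 0.1316]
tool_rot: [1.0, 0.01, -0.003, -0.001]
ft_force: [-0.1, 0.1, -0.1]
grip_width: 0.0426
```

Run:
```python
from h import *
plan([.563,-.1115,.25])
```

```text
t 6.5 p [ 0.5612 -0.1113  0.1316] F [-0.13  0.13 -0.12] w 0.0426
linear [0.0011, 0.0001, -0.1184] rot [-0.07, 0.32, 0.1]
```

jog_arm:
  jaw: [0.5, 0.7, 1, 1, 1, 1, 1, 1]
  linear:
    - [0, 0, -0.03]
    - [0, 0, -0.065]
    - [0.0, 0, -0.1]
    - [0.03, 0, -0.12]
    - [0.07, 0, -0.125]
    - [0.105, 0, -0.125]
    - [0.127, 0, -0.125]
    - [0.129, 0, -0.125]
  delta_rot:
    - [0, 0, 0]
    - [0, 0, 0]
    - [0, 0, 0]
    - [0, 0, 0]
    - [0, 0, 0]
    - [0, 0, 0]
    - [0, 0, 0]
    - [0, 0, 0]

```text
clock: 7.17
eef_pos: [0.6951, -0.1087, 0.2565]
tool_rot: [1.0, 0.01, 0.0, -0.0]
ft_force: [-0.5, 0.2, -1.2]
grip_width: 0.0001
```

Run:
```python
from h import *
snap('top','t5'); snap('scene','s5')
plan([.69,-.1095,.206])
p,W=cloud('t5')
m=(W[...,2]>.07)&(W[...,2]<.11)&(np.hypot(W[...,0]-.563,W[...,1]+.112)<.03)
w=W[m]; w=w[w[:,2]>.092];print(len(w), w.mean(0), w.min(0), w.max(0)) if len(w) else 0
p,W=cloud('s5')
w=W[(W[...,2]>.19)&(W[...,2]<.21)&(abs(W[...,0]-.66)<.03)&(abs(W[...,1]+.11)<.035)]
print(len(w), w.mean(0), w.min(0), w.max(0)) if len(w) else 0
a=cv2.imread('pics/s5.png')[80:300,180:480];b=cv2.imread('pics/t5.png')[60:260,140:420]
cv2.imwrite('pics/c5.png',np.vstack([cv2.resize(a,(440,320)),cv2.resize(b,(440,280))]))
```

```text
t 7.27 p [ 0.6924 -0.109   0.2572] F [ 0.3   0.61 -0.79] w 0.0004
linear [-0.0023, 0.0005, 0.0512] rot [-0.01, 0.11, 0.13]
209 [ 0.56223938 -0.11263542  0.10014687] [ 0.54923551 -0.12644456  0.0921755 ] [ 0.57729569 -0.09807579  0.10519296]
100 [ 0.65326855 -0.11135444  0.19481619] [ 0.64893459 -0.13886088  0.19002457] [ 0.66017693 -0.07898007  0.19901958]
```

View pics/c5.png

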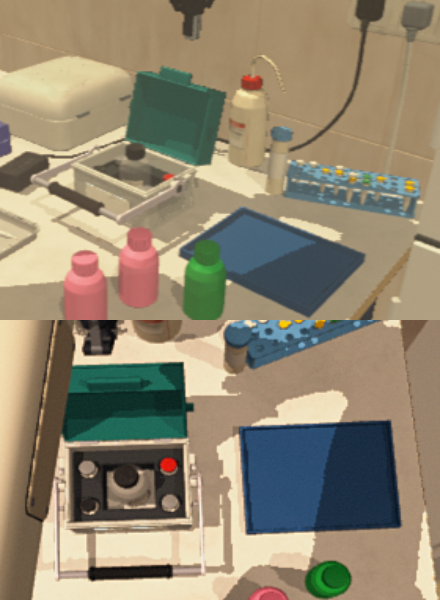

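The bottle is seated in the pocket: cap top at 0.100, centre (0.562, -0.113). Next I'll lower the closed fingers behind the tab.

jog_arm:
  jaw: [1, 1, 1, 1, 1, 1, 1, 1]
  linear:
    - [0, 0, 0.015]
    - [0, 0, 0.032]
    - [0, 0, 0.045]
    - [0, 0, 0.05]
    - [0, 0, 0.05]
    - [0, 0, 0.05]
    - [0, 0, 0.05]
    - [0, 0, 0.05]
  delta_rot:
    - [0, 0, 0]
    - [0, 0, 0]
    - [0, 0, 0]
    - [0, 0, 0]
    - [0, 0, 0]
    - [0, 0, 0]
    - [0, 0, 0]
    - [0, 0, 0]

```text
clock: 7.93
eef_pos: [0.6926, -0.1094, 0.2101]
tool_rot: [1.0, 0.01, 0.001, 0.0]
ft_force: [0.0, -0.1, 0.4]
grip_width: 0.0003
```

Run:
```python
from h import *
plan([.58,-.1115,.208])
snap('wrist','w6'); snap('scene','s6')
a=cv2.imread('pics/s6.png')[80:300,180:480];b=cv2.imread('pics/w6.png')
cv2.imwrite('pics/c6.png',np.vstack([cv2.resize(a,(400,290)),cv2.resize(b,(400,300))]))
```

```text
t 7.93 p [ 0.6926 -0.1094  0.2101] F [ 0.05 -0.08  0.39] w 0.0003
linear [-0.1126, -0.0, 0.0018] rot [0.03, -0.15, 0.1]
```

View pics/c6.png

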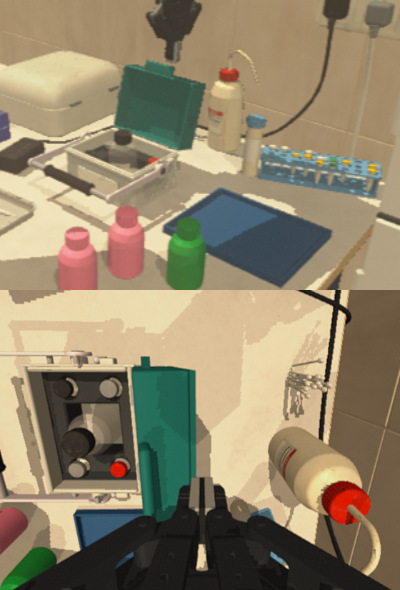

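jog_arm:
  jaw: [1, 1, 1, 1, 1, 1, 1, 1]
  linear:
    - [-0.006, 0, 0.004]
    - [-0.013, 0, 0.004]
    - [-0.02, 0, 0.004]
    - [-0.028, 0, 0.004]
    - [-0.036, 0, 0.003]
    - [-0.044, 0, 0.003]
    - [-0.052, 0, 0.003]
    - [-0.06, 0, 0.003]
  delta_rot:
    - [0, 0, 0]
    - [0, 0, 0]
    - [0, 0, 0]
    - [0, 0, 0]
    - [0, 0, 0]
    - [0, 0, 0]
    - [0, 0, 0]
    - [0, 0, 0]

```text
clock: 8.7
eef_pos: [0.6323, -0.1104, 0.206]
tool_rot: [1.0, 0.01, 0.001, 0.0]
ft_force: [1.5, 0.4, -0.2]
grip_width: -0.0002
```

Run:
```python
from h import *
plan([.58,-.1115,.208])
snap('scene','s7')
a=cv2.imread('pics/s7.png')[80:300,180:480]
cv2.imwrite('pics/c7.png',cv2.resize(a,(600,440)))
```

```text
t 8.7 p [ 0.6323 -0.1104  0.206 ] F [ 1.53  0.44 -0.2 ] w -0.0002
linear [-0.0523, 0.0001, -0.0021] rot [0.01, -0.08, 0.11]
```

View pics/c7.png

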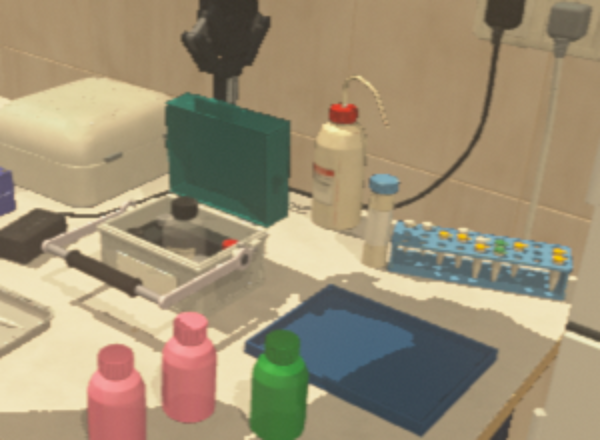

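The lid now stands vertical, pushed by the fingertips. Continuing.

jog_arm:
  jaw: [1, 1, 1, 1, 1, 1, 1, 1]
  linear:
    - [-0.008, 0, 0]
    - [-0.016, 0, -0.001]
    - [-0.025, 0, -0.001]
    - [-0.034, 0, -0.002]
    - [-0.043, 0, -0.002]
    - [-0.052, 0, -0.003]
    - [-0.06, 0, -0.003]
    - [-0.065, 0, -0.003]
  delta_rot:
    - [0, 0, 0]
    - [0, 0, 0]
    - [0, 0, 0]
    - [0, 0, 0]
    - [0, 0, 0]
    - [0, 0, 0]
    - [0, 0, 0]
    - [0, 0, 0]

```text
clock: 9.42
eef_pos: [0.5668, -0.1116, 0.2087]
tool_rot: [1.0, 0.01, 0.0, 0.0]
ft_force: [-0.1, 1.1, -0.0]
grip_width: -0.0003
```

Run:
```python
from h import *
plan([.44,-.1145,.2])
snap('scene','s8')
a=cv2.imread('pics/s8.png')[80:300,180:480]
cv2.imwrite('pics/c8.png',cv2.resize(a,(600,440)))
```

```text
t 9.42 p [ 0.5668 -0.1116  0.2087] F [-0.14  1.09 -0.04] w -0.0003
linear [-0.1268, 0.0004, 0.0087] rot [0.01, -0.02, 0.1]
```

View pics/c8.png

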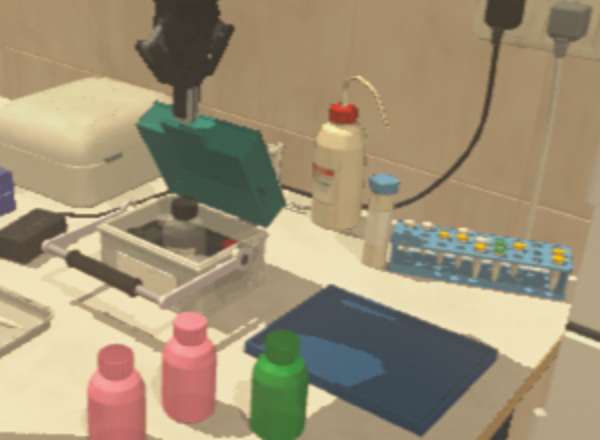

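The lid is past the balance point and falling. I'll rise and move over the bail grip.

jog_arm:
  jaw: [1, 1, 1, 0.8, 0.6, 0.5, 0.4, 0.3]
  linear:
    - [0, 0, -0.02]
    - [0, 0, -0.03]
    - [0, 0, -0.03]
    - [-0.02, 0, -0.03]
    - [-0.055, 0, -0.03]
    - [-0.09, 0, -0.02]
    - [-0.12, 0, -0.005]
    - [-0.127, 0, 0.01]
  delta_rot:
    - [0, 0, 0]
    - [0, 0, 0]
    - [0, 0, 0]
    - [0, 0, 0]
    - [0, 0, 0]
    - [0, 0, 0]
    - [0, 0, 0]
    - [0, 0, 0]

```text
clock: 10.13
eef_pos: [0.436, -0.1137, 0.1976]
tool_rot: [1.0, 0.009, -0.001, -0.0]
ft_force: [-1.0, 0.1, -0.3]
grip_width: 0.0591
```

Run:
```python
from h import *
snap('wrist','w9'); snap('scene','s9'); snap('top','t9')
plan([.4395,-.1147,.1])
a=cv2.imread('pics/s9.png')[80:300,180:480];b=cv2.imread('pics/w9.png')
cv2.imwrite('pics/c9.png',np.vstack([cv2.resize(a,(400,290)),cv2.resize(b,(400,300))]))
for n in ['w9','t9','s9']:
    p,W=cloud(n)
    w=W[(W[...,2]>.06)&(W[...,2]<.075)&(abs(W[...,0]-.44)<.02)&(abs(W[...,1]+.113)<.045)]
    print(n,len(w), w.mean(0), w.min(0), w.max(0)) if len(w) else 0
    w=W[(W[...,2]>.1)&(W[...,2]<.12)&(abs(W[...,0]-.56)<.06)&(abs(W[...,1]+.113)<.075)]
    print(n,'lid',len(w), w.mean(0), np.median(w[:,2]), w.min(0), w.max(0)) if len(w) else 0
```

```text
t 10.28 p [ 0.4396 -0.1139  0.1978] F [ 0.71 -0.08  0.22] w 0.06
linear [0.0, 0.0008, 0.0977] rot [-0.03, 0.06, 0.08]
w9 2494 [ 0.44078994 -0.11083581  0.06714101] [ 0.42998666 -0.15798789  0.06002335] [ 0.45110645 -0.06800735  0.07211806]
w9 lid 1420 [ 0.57591401 -0.1295705   0.10335984] 0.10101476345814096 [ 0.550621   -0.18436172  0.10000066] [ 0.61979802 -0.0380292   0.11999293]
t9 181 [ 0.43883187 -0.14052659  0.06715634] [ 0.43102242 -0.15795115  0.06048193] [ 0.44954195 -0.11648662  0.07369447]
s9 228 [ 0.43489331 -0.1125498   0.06585101] [ 0.42790129 -0.15735092  0.0601356 ] [ 0.4452891  -0.06802915  0.07020123]
s9 lid 113 [ 0.59293994 -0.12755787  0.10713707] 0.10633188351406597 [ 0.54879616 -0.18643784  0.10001399] [ 0.61934266 -0.03806151  0.11989121]
```

View pics/c9.png

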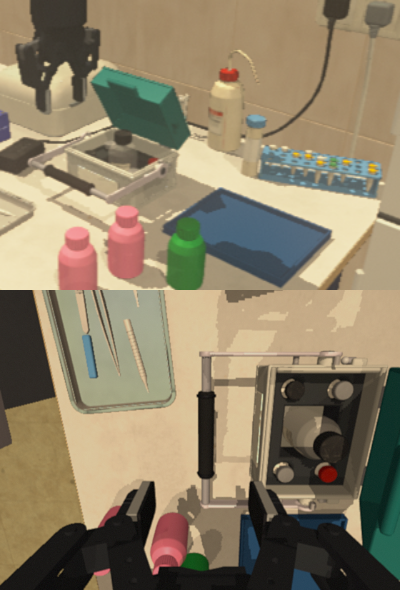

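The lid is still at roughly 50-60 degrees, perhaps closing slowly. I'll wait and look again.

jog_arm:
  jaw: [0.3, 0.3, 0.3, 0.3, 0.4, 0.5, 0.5, 0.5]
  linear:
    - [0, 0, 0]
    - [0, 0, 0]
    - [0, 0, 0]
    - [0, 0, 0]
    - [0, 0, 0]
    - [0, 0, 0]
    - [0, 0, 0]
    - [0, 0, 0]
  delta_rot:
    - [0, 0, 0]
    - [0, 0, 0]
    - [0, 0, 0]
    - [0, 0, 0]
    - [0, 0, 0]
    - [0, 0, 0]
    - [0, 0, 0]
    - [0, 0, 0]

```text
clock: 10.95
eef_pos: [0.4403, -0.114, 0.1983]
tool_rot: [1.0, 0.01, -0.0, -0.0]
ft_force: [0.5, -0.3, -0.4]
grip_width: 0.0427
```

Run:
```python
from h import *
snap('scene','s10')
plan([.4395,-.1147,.1])
a=cv2.imread('pics/s10.png')[80:300,180:480]
cv2.imwrite('pics/c10.png',cv2.resize(a,(600,440)))
for n in ['s10']:
    p,W=cloud(n)
    w=W[(W[...,2]>.085)&(W[...,2]<.22)&(abs(W[...,0]-.56)<.07)&(abs(W[...,1]+.113)<.075)]
    print(n,'lid',len(w), w.mean(0), np.median(w[:,2]), w.min(0), w.max(0)) if len(w) else 0
```

```text
t 11.0 p [ 0.4402 -0.114   0.1983] F [-0.04 -0.55 -0.07] w 0.0426
linear [-0.0007, 0.0006, 0.0983] rot [-0.0, 0.0, 0.1]
s10 lid 1769 [ 0.58819033 -0.12489613  0.15477098] 0.1704785834424471 [ 0.54727519 -0.18784922  0.08509806] [ 0.62998448 -0.03802675  0.19102575]
```

View pics/c10.png

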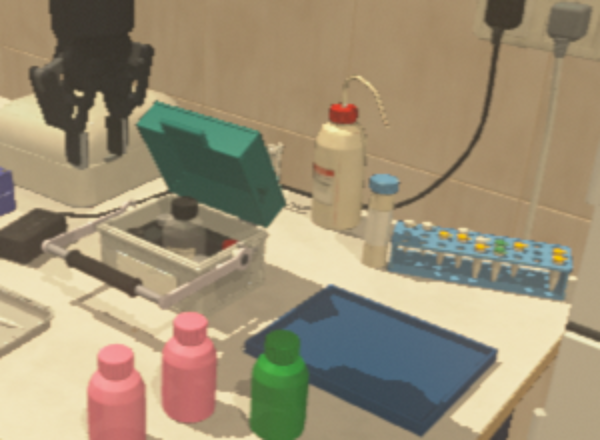

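The lid is stationary at about 1.0 rad, held by friction. I'll close the fingers and press down gently on its front edge and tab from above.

jog_arm:
  jaw: [0.7, 1, 1, 1, 1, 1, 1, 1]
  linear:
    - [0, 0, -0.02]
    - [0, 0, -0.04]
    - [0.02, 0, -0.045]
    - [0.05, 0, -0.045]
    - [0.08, 0, -0.045]
    - [0.1, 0, -0.045]
    - [0.11, 0, -0.04]
    - [0.112, 0, -0.035]
  delta_rot:
    - [0, 0, 0]
    - [0, 0, 0]
    - [0, 0, 0]
    - [0, 0, 0]
    - [0, 0, 0]
    - [0, 0, 0]
    - [0, 0, 0]
    - [0, 0, 0]

```text
clock: 11.67
eef_pos: [0.5536, -0.1118, 0.2324]
tool_rot: [1.0, 0.01, 0.0, 0.0]
ft_force: [-0.1, 0.3, 0.2]
grip_width: 0.0002
```

Run:
```python
from h import *
plan([.55,-.112,.195])
snap('scene','s11')
a=cv2.imread('pics/s11.png')[80:300,180:480]
cv2.imwrite('pics/c11.png',cv2.resize(a,(600,440)))
```

```text
t 11.67 p [ 0.5536 -0.1118  0.2324] F [-0.12  0.29  0.23] w 0.0002
linear [-0.0036, 0.0001, 0.0374] rot [0.0, -0.01, 0.14]
```

View pics/c11.png

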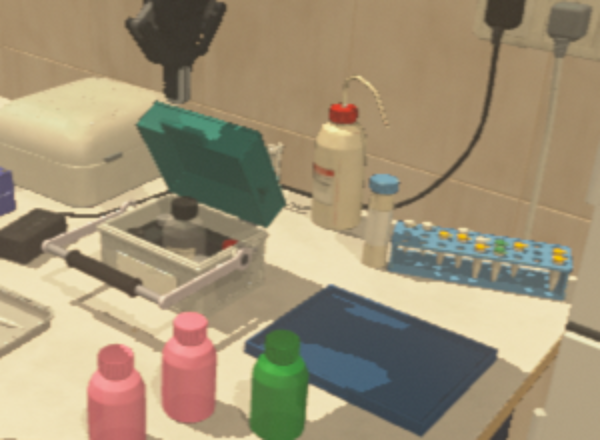

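jog_arm:
  jaw: [1, 1, 1, 1, 1, 1, 1, 1]
  linear:
    - [0, 0, 0.01]
    - [0, 0, 0.02]
    - [0, 0, 0.028]
    - [-0.002, 0, 0.035]
    - [-0.004, 0, 0.041]
    - [-0.006, 0, 0.047]
    - [-0.008, 0, 0.053]
    - [-0.01, 0, 0.06]
  delta_rot:
    - [0, 0, 0]
    - [0, 0, 0]
    - [0, 0, 0]
    - [0, 0, 0]
    - [0, 0, 0]
    - [0, 0, 0]
    - [0, 0, 0]
    - [0, 0, 0]

```text
clock: 12.38
eef_pos: [0.5397, -0.1122, 0.1732]
tool_rot: [1.0, 0.009, -0.001, 0.0]
ft_force: [-5.1, -0.1, 3.7]
grip_width: 0.0001
```

Run:
```python
from h import *
plan([.55,-.112,.195])
snap('scene','s12')
a=cv2.imread('pics/s12.png')[80:300,180:480]
cv2.imwrite('pics/c12.png',cv2.resize(a,(600,440)))
```

```text
t 12.38 p [ 0.5397 -0.1122  0.1732] F [-5.13 -0.13  3.69] w 0.0001
linear [0.0103, 0.0, -0.0219] rot [-0.0, 0.17, 0.07]
```

View pics/c12.png

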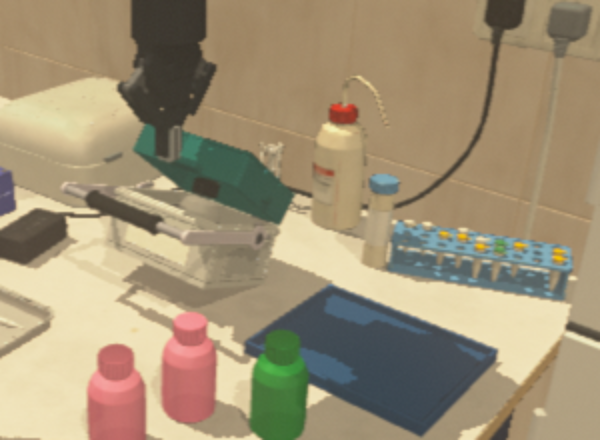

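The carrier is starting to tip backward: the slope of the lid's front wall gives the press almost no closing torque. I'll back off gently.

jog_arm:
  jaw: [1, 1, 1, 1, 1, 1, 1, 1]
  linear:
    - [0, 0, -0.004]
    - [0, 0, -0.008]
    - [0, 0, -0.013]
    - [0, 0, -0.018]
    - [0, 0, -0.024]
    - [0, 0, -0.03]
    - [0, 0, -0.037]
    - [0, 0, -0.045]
  delta_rot:
    - [0, 0, 0]
    - [0, 0, 0]
    - [0, 0, 0]
    - [0, 0, 0]
    - [0, 0, 0]
    - [0, 0, 0]
    - [0, 0, 0]
    - [0, 0, 0]

```text
clock: 13.1
eef_pos: [0.5432, -0.1121, 0.2191]
tool_rot: [1.0, 0.01, 0.001, 0.0]
ft_force: [0.1, -0.4, 0.4]
grip_width: 0.0001
```

Run:
```python
from h import *
plan([.55,-.112,.195])
snap('scene','s13');snap('top','t13')
a=cv2.imread('pics/s13.png')[80:300,180:480];b=cv2.imread('pics/t13.png')[60:260,140:420]
cv2.imwrite('pics/c13.png',np.vstack([cv2.resize(a,(440,320)),cv2.resize(b,(440,280))]))
```

```text
t 13.1 p [ 0.5432 -0.1121  0.2191] F [ 0.12 -0.43  0.39] w 0.0001
linear [0.0068, 0.0, 0.0241] rot [0.01, -0.11, 0.11]
```

View pics/c13.png

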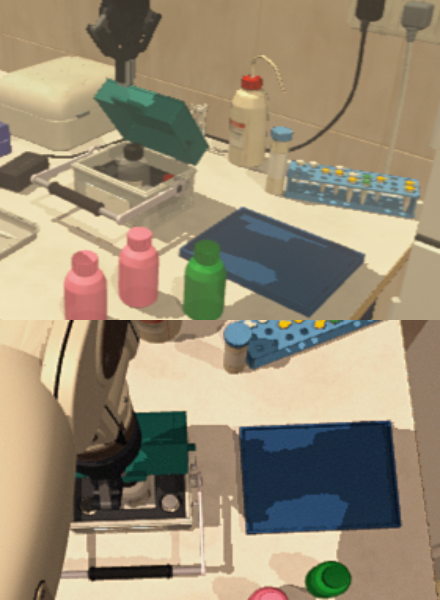

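Run:
```python
from h import *
for n in ['s10','s13','t13']:
    p,W=cloud(n)
    hsv=cv2.cvtColor(p,cv2.COLOR_RGB2HSV)
    g=(hsv[...,0]>75)&(hsv[...,0]<98)&(hsv[...,1]>90)
    w=W[g&(abs(W[...,0]-.58)<.08)&(abs(W[...,1]+.113)<.077)&(W[...,2]>.06)]
    print(n,'lid',len(w), w.min(0).round(4), w.max(0).round(4), np.percentile(w,[1,99],axis=0).round(4).tolist())
    hi=w[w[:,2]>np.percentile(w[:,2],97)]; print('  top pts',hi.mean(0).round(4)); lo=w[w[:,0]<np.percentile(w[:,0],2)]; print('  front pts',lo.mean(0).round(4))
    w=W[(W[...,2]>.06)&(W[...,2]<.075)&(abs(W[...,0]-.44)<.03)&(abs(W[...,1]+.113)<.045)]
    print('  grip',len(w), w.mean(0).round(4))
    r=W[(W[...,2]>.066)&(W[...,2]<.073)&(abs(W[...,1]+.11)<.05)&(abs(W[...,0]-.51)<.02)]; print('  rim front',r[:,0].min() if len(r) else 0)
    c=W[(W[...,2]>.092)&(W[...,2]<.11)&(np.hypot(W[...,0]-.563,W[...,1]+.112)<.02)&~g]; print('  cap',len(c),c.mean(0) if len(c) else 0)
```

```text
s10 lid 680 [ 0.5525 -0.1855  0.1692] [ 0.5977 -0.0394  0.1903] [[0.5547, -0.1843, 0.1707], [0.5967, -0.0411, 0.1896]]
  top pts [ 0.5826 -0.1299  0.1895]
  front pts [ 0.5545 -0.103   0.1867]
  grip 228 [ 0.4349 -0.1135  0.0659]
  rim front 0.5004926689486832
  cap 97 [ 0.55947133 -0.11471746  0.09829992]
s13 lid 418 [ 0.5395 -0.1863  0.162 ] [ 0.5816 -0.0398  0.1864] [[0.5407, -0.1838, 0.1642], [0.581, -0.0412, 0.1851]]
  top pts [ 0.5795 -0.1128  0.1853]
  front pts [ 0.5406 -0.0979  0.1789]
  grip 231 [ 0.4348 -0.1127  0.0657]
  rim front 0.4994653812973212
  cap 98 [ 0.55579455 -0.11381851  0.09882404]
t13 lid 1526 [ 0.5051 -0.1898  0.0963] [ 0.6497 -0.0646  0.4471] [[0.52, -0.1853, 0.0997], [0.6481, -0.0718, 0.3382]]
  top pts [ 0.5433 -0.1419  0.2852]
  front pts [ 0.5219 -0.1253  0.2959]
  grip 464 [ 0.4389 -0.1131  0.0671]
  rim front 0.5002775967473988
  cap 22 [ 0.55173505 -0.11546651  0.09829838]
```

The carrier is back flat and unmoved, and the lid is now at about 0.95 rad. I'll sweep it shut from behind, pushing on the outer face of the dome, where the force closes it.

jog_arm:
  jaw: [1, 1, 1, 1, 1, 1, 1, 1]
  linear:
    - [0, 0, -0.02]
    - [0.02, 0, -0.03]
    - [0.05, 0, -0.03]
    - [0.08, 0, -0.03]
    - [0.085, 0, -0.015]
    - [0.085, 0, 0.01]
    - [0.085, 0, 0.03]
    - [0.085, 0, 0.037]
  delta_rot:
    - [0, 0, 0]
    - [0, 0, 0]
    - [0, 0, 0]
    - [0, 0, 0]
    - [0, 0, 0]
    - [0, 0, 0]
    - [0, 0, 0]
    - [0, 0, 0]

```text
clock: 13.87
eef_pos: [0.6257, -0.11, 0.1768]
tool_rot: [1.0, 0.01, -0.003, -0.001]
ft_force: [0.4, 0.1, -0.5]
grip_width: 0.0002
```

Run:
```python
from h import *
plan([.58,-.112,.167])
plan([.555,-.112,.142])
```

```text
t 13.87 p [ 0.6257 -0.11    0.1768] F [ 0.42  0.1  -0.5 ] w 0.0002
linear [-0.0456, 0.0011, 0.0101] rot [-0.08, 0.37, 0.12]
t 13.87 p [ 0.6257 -0.11    0.1768] F [ 0.42  0.1  -0.5 ] w 0.0002
linear [-0.0705, 0.0007, 0.0352] rot [-0.08, 0.37, 0.12]
```

jog_arm:
  jaw: [1, 1, 1, 1, 1, 1, 1, 1]
  linear:
    - [-0.006, 0, -0.003]
    - [-0.012, 0, -0.001]
    - [-0.018, 0, 0.001]
    - [-0.024, 0, 0.003]
    - [-0.03, 0, 0.005]
    - [-0.036, 0, 0.007]
    - [-0.041, 0, 0.009]
    - [-0.046, 0, 0.011]
  delta_rot:
    - [0, 0, 0]
    - [0, 0, 0]
    - [0, 0, 0]
    - [0, 0, 0]
    - [0, 0, 0]
    - [0, 0, 0]
    - [0, 0, 0]
    - [0, 0, 0]

```text
clock: 14.53
eef_pos: [0.5806, -0.1114, 0.1705]
tool_rot: [1.0, 0.01, 0.0, 0.0]
ft_force: [-0.2, 1.1, 0.5]
grip_width: -0.0002
```

Run:
```python
from h import *
plan([.555,-.112,.142])
snap('scene','s14')
a=cv2.imread('pics/s14.png')[80:300,180:480]
cv2.imwrite('pics/c14.png',cv2.resize(a,(600,440)))
```

```text
t 14.53 p [ 0.5806 -0.1114  0.1705] F [-0.16  1.13  0.54] w -0.0002
linear [-0.0257, 0.0001, 0.0285] rot [0.0, -0.03, 0.1]
```

View pics/c14.png

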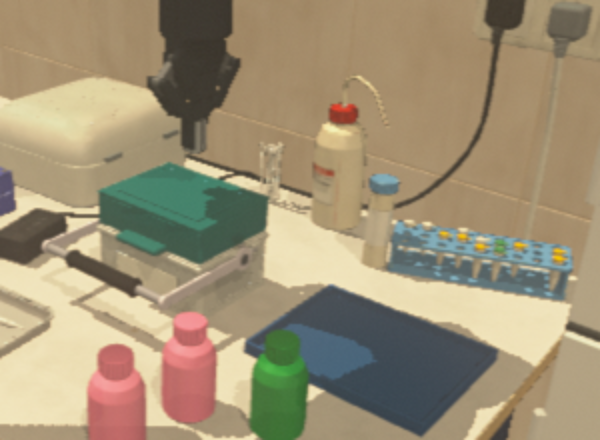

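The lid has fallen shut, with the tab at about (140,240) in the crop. I'll check its height and level, and measure the bail grip again.

Run:
```python
from h import *
p,W=cloud('s14')
w=W[(W[...,2]>.1)&(W[...,2]<.125)&(abs(W[...,0]-.56)<.06)&(abs(W[...,1]+.113)<.075)]
for x in np.arange(.5,.62,.02):
    m=abs(w[:,0]-x)<.01; print(round(x,2),m.sum(),np.median(w[m,2]).round(4) if m.sum() else 0)
w=W[(W[...,2]>.055)&(W[...,2]<.075)&(abs(W[...,0]-.44)<.03)&(abs(W[...,1]+.113)<.045)]
print('  grip',len(w), w.mean(0).round(4))
plan([.4395,-.1145,.2])
```

```text
0.5 299 0.1069
0.52 329 0.1104
0.54 290 0.1115
0.56 271 0.1114
0.58 256 0.1115
0.6 215 0.1112
  grip 285 [ 0.4343 -0.1133  0.0643]
t 14.58 p [ 0.5795 -0.1114  0.1699] F [-1.08  0.31 -0.55] w 0.0
linear [-0.1401, 0.0005, -0.0299] rot [-0.01, 0.09, 0.08]
```

The lid is shut and level at 0.111. Moving to the bail grip.

jog_arm:
  jaw: [1, 1, 0.8, 0.6, 0.5, 0.5, 0.5, 0.5]
  linear:
    - [0, 0, -0.01]
    - [-0.025, 0, -0.015]
    - [-0.06, 0, -0.015]
    - [-0.095, 0, -0.01]
    - [-0.125, 0, 0]
    - [-0.138, 0, 0.01]
    - [-0.14, 0, 0.02]
    - [-0.14, 0, 0.03]
  delta_rot:
    - [0, 0, 0]
    - [0, 0, 0]
    - [0, 0, 0]
    - [0, 0, 0]
    - [0, 0, 0]
    - [0, 0, 0]
    - [0, 0, 0]
    - [0, 0, 0]

```text
clock: 15.25
eef_pos: [0.4409, -0.1142, 0.1412]
tool_rot: [1.0, 0.009, 0.001, 0.0]
ft_force: [-0.3, 0.8, 0.2]
grip_width: 0.0427
```

Run:
```python
from h import *
snap('wrist','w15'); snap('top','t15')
plan([.4395,-.1145,.058])
for n in ['w15','t15']:
    p,W=cloud(n)
    w=W[(W[...,2]>.055)&(W[...,2]<.075)&(abs(W[...,0]-.44)<.02)&(abs(W[...,1]+.113)<.045)]
    print(n,len(w), w.mean(0), np.percentile(w,[1,99],axis=0)) if len(w) else 0
```

```text
t 15.35 p [ 0.4407 -0.114   0.14  ] F [-0.19  0.75 -0.19] w 0.0426
linear [-0.0011, 0.0006, 0.082] rot [-0.02, 0.07, 0.09]
w15 3777 [ 0.44093184 -0.11058703  0.06717384] [[ 0.43175688 -0.157496    0.06046237]
 [ 0.45001136 -0.06869469  0.07041985]]
t15 145 [ 0.43873467 -0.14480327  0.06697303] [[ 0.43116205 -0.15796077  0.06027919]
 [ 0.44850288 -0.12774442  0.07247102]]
```

View pics/w15.png

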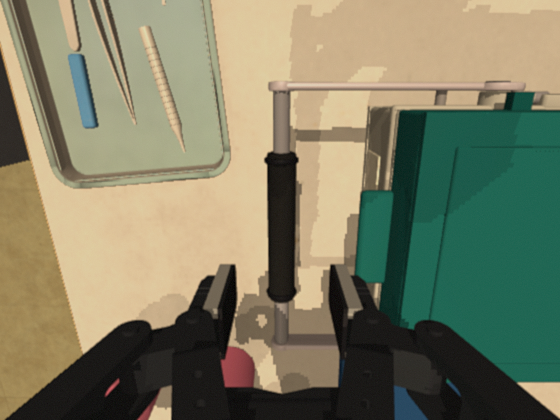

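The black sleeve is at (282,228), centred between the fingers. Descending onto it.

jog_arm:
  jaw: [0.5, 0.5, 0.5, 0.5, 0.5, 0.5, 0.5, 0.5]
  linear:
    - [0, 0, 0.015]
    - [0, 0, 0.035]
    - [0, 0, 0.055]
    - [0, 0, 0.072]
    - [0, 0, 0.08]
    - [0, 0, 0.082]
    - [0, 0, 0.082]
    - [0, 0, 0.082]
  delta_rot:
    - [0, 0, 0]
    - [0, 0, 0]
    - [0, 0, 0]
    - [0, 0, 0]
    - [0, 0, 0]
    - [0, 0, 0]
    - [0, 0, 0]
    - [0, 0, 0]

```text
clock: 16.02
eef_pos: [0.4423, -0.1143, 0.0593]
tool_rot: [1.0, 0.01, 0.001, 0.0]
ft_force: [0.9, -0.8, -0.2]
grip_width: 0.0426
```

jog_arm:
  jaw: [0.6, 0.8, 1, 1, 1, 1, 1, 1]
  linear:
    - [0, 0, 0]
    - [0, 0, 0]
    - [0, 0, 0]
    - [0, 0, 0]
    - [0, 0, 0]
    - [0, 0, 0]
    - [0, 0, 0]
    - [0, 0, 0]
  delta_rot:
    - [0, 0, 0]
    - [0, 0, 0]
    - [0, 0, 0]
    - [0, 0, 0]
    - [0, 0, 0]
    - [0, 0, 0]
    - [0, 0, 0]
    - [0, 0, 0]

```text
clock: 16.68
eef_pos: [0.4412, -0.1142, 0.0592]
tool_rot: [1.0, 0.01, 0.0, 0.0]
ft_force: [-2.5, 0.1, 6.0]
grip_width: 0.016
```

Run:
```python
from h import *
plan([.4395,-.1145,.058])
snap('wrist','w16')
```

```text
t 16.68 p [ 0.4412 -0.1142  0.0592] F [-2.52  0.12  6.02] w 0.016
linear [-0.0017, 0.0002, 0.0012] rot [0.03, -0.03, 0.09]
```

View pics/w16.png

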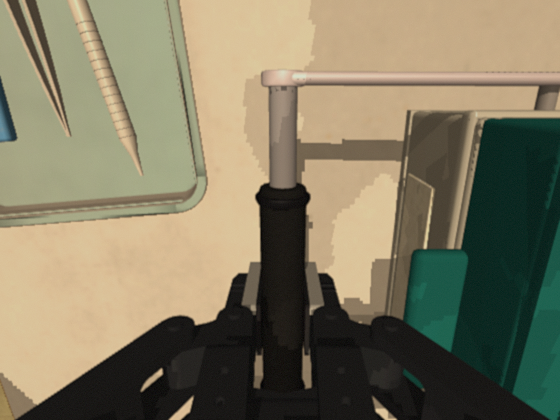

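The sleeve is held at about (283,300) in the picture, width 16 mm. Now I'll swing the bail up along the 122 mm arc, with the tool kept vertical.

jog_arm:
  jaw: [1, 1, 1, 1, 1, 1, 1, 1]
  linear:
    - [0.0002, 0, -0.0073]
    - [0.0009, 0, -0.0146]
    - [0.002, 0, -0.0218]
    - [0.0035, 0, -0.029]
    - [0.0054, 0, -0.0361]
    - [0.0078, 0, -0.043]
    - [0.0106, 0, -0.0497]
    - [0.0138, 0, -0.0563]
  delta_rot:
    - [0, 0, 0]
    - [0, 0, 0]
    - [0, 0, 0]
    - [0, 0, 0]
    - [0, 0, 0]
    - [0, 0, 0]
    - [0, 0, 0]
    - [0, 0, 0]

```text
clock: 17.4
eef_pos: [0.4546, -0.1139, 0.1152]
tool_rot: [1.0, 0.01, -0.001, 0.0]
ft_force: [-4.2, -1.2, 1.5]
grip_width: 0.0162
```

Run:
```python
from h import *
plan([.4395,-.1145,.058])
snap('scene','s17')
a=cv2.imread('pics/s17.png')[80:300,180:480]
cv2.imwrite('pics/c17.png',cv2.resize(a,(600,440)))
for t0 in [.48,.96]:
    print([[round(.122*(np.cos(t0)-np.cos(t)),4),round(-.122*(np.sin(t)-np.sin(t0)),4)] for t in t0+np.arange(1,9)*(.06 if t0<.9 else .0)])
```

```text
t 17.4 p [ 0.4546 -0.1139  0.1152] F [-4.24 -1.24  1.5 ] w 0.0162
linear [-0.015, 0.0003, 0.0573] rot [0.02, 0.08, 0.09]
[[np.float64(0.0036), np.float64(-0.0064)], [np.float64(0.0075), np.float64(-0.0125)], [np.float64(0.0118), np.float64(-0.0185)], [np.float64(0.0165), np.float64(-0.0241)], [np.float64(0.0215), np.float64(-0.0295)], [np.float64(0.0268), np.float64(-0.0345)], [np.float64(0.0324), np.float64(-0.0392)], [np.float64(0.0382), np.float64(-0.0436)]]
[[np.float64(0.0), np.float64(-0.0)], [np.float64(0.0), np.float64(-0.0)], [np.float64(0.0), np.float64(-0.0)], [np.float64(0.0), np.float64(-0.0)], [np.float64(0.0), np.float64(-0.0)], [np.float64(0.0), np.float64(-0.0)], [np.float64(0.0), np.float64(-0.0)], [np.float64(0.0), np.float64(-0.0)]]
```

View pics/c17.png

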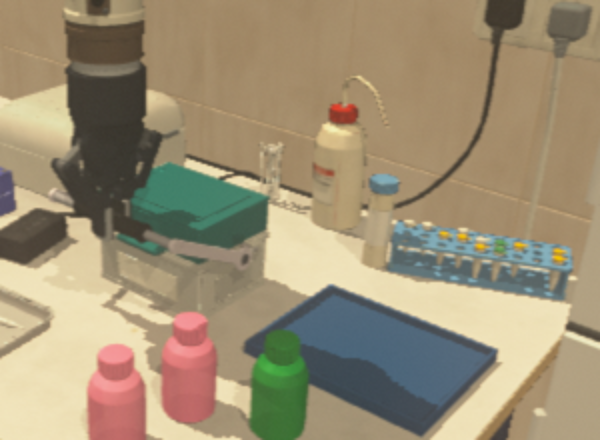

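```bash
cat >> h.py <<'E'
def lidplane(n,x0=.563,y0=-.112,zlo=.09,zhi=.14,dx=.045,dy=.065):
    p,W=cloud(n)
    hsv=cv2.cvtColor(p,cv2.COLOR_RGB2HSV)
    g=(hsv[...,0]>72)&(hsv[...,0]<100)&(hsv[...,1]>80)
    w=W[g&(W[...,2]>zlo)&(W[...,2]<zhi)&(abs(W[...,0]-x0)<dx)&(abs(W[...,1]-y0)<dy)]
    for _ in range(4):
        A=np.c_[w[:,0]-x0,w[:,1]-y0,np.ones(len(w))]; s=np.linalg.lstsq(A,w[:,2],rcond=None)[0]
        r=abs(w[:,2]-A@s); w=w[r<max(.002,2*np.median(r))]
    print(n,'lid plane slope x,y',s[:2].round(4),'z',s[2].round(4),len(w))
    al=W[g&(W[...,2]>zlo)&(W[...,2]<zhi)]
E
python3 - <<'E'
from h import *
lidplane('s14'); lidplane('s17')
E
```

```text
s14 lid plane slope x,y [-0.0004  0.0017] z 0.1117 782
s17 lid plane slope x,y [-0.0019  0.0055] z 0.1116 865
```

The carrier is still flat. Continuing the arc, eased 1 mm outward.

jog_arm:
  jaw: [1, 1, 1, 1, 1, 1, 1, 1]
  linear:
    - [0.0026, 0, -0.0064]
    - [0.0065, 0, -0.0125]
    - [0.0108, 0, -0.0185]
    - [0.0155, 0, -0.0241]
    - [0.0205, 0, -0.0295]
    - [0.0258, 0, -0.0345]
    - [0.0314, 0, -0.0392]
    - [0.0372, 0, -0.0436]
  delta_rot:
    - [0, 0, 0]
    - [0, 0, 0]
    - [0, 0, 0]
    - [0, 0, 0]
    - [0, 0, 0]
    - [0, 0, 0]
    - [0, 0, 0]
    - [0, 0, 0]

```text
clock: 18.12
eef_pos: [0.4927, -0.1131, 0.1589]
tool_rot: [1.0, 0.01, -0.0, 0.0]
ft_force: [-2.2, -1.5, 1.0]
grip_width: 0.0162
```

Run:
```python
from h import *
plan([.563,-.112,.18])
snap('scene','s18'); lidplane('s18')
a=cv2.imread('pics/s18.png')[80:300,180:480]
cv2.imwrite('pics/c18.png',cv2.resize(a,(600,440)))
t0=.96
print([[float(round(.122*(np.cos(t0)-np.cos(t)),4)),float(round(-.122*(np.sin(t)-np.sin(t0)),4))] for t in t0+np.arange(1,9)*.05])
t0=1.36
print([[float(round(.122*(np.cos(t0)-np.cos(t)),4)),float(round(-.122*(np.sin(t)-np.sin(t0)),4))] for t in t0+np.arange(1,9)*.026])
```

```text
t 18.12 p [ 0.4927 -0.1131  0.1589] F [-2.19 -1.5   0.98] w 0.0162
linear [0.0703, 0.0002, -0.0212] rot [0.01, 0.01, 0.1]
s18 lid plane slope x,y [0.0002 0.0038] z 0.1116 502
[[0.0051, -0.0034], [0.0103, -0.0065], [0.0157, -0.0093], [0.0213, -0.0119], [0.0269, -0.0142], [0.0327, -0.0162], [0.0385, -0.0179], [0.0444, -0.0194]]
[[0.0031, -0.0006], [0.0062, -0.0012], [0.0094, -0.0016], [0.0125, -0.002], [0.0157, -0.0023], [0.0188, -0.0025], [0.022, -0.0026], [0.0252, -0.0027]]
```

View pics/c18.png

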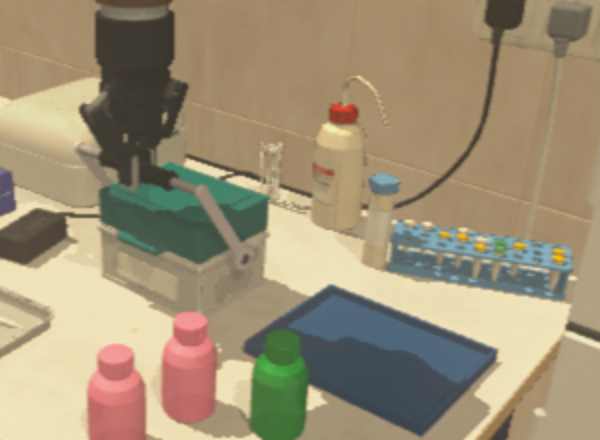

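The bail is at about 0.96 rad with the carrier flat. Next is the resisting zone.

jog_arm:
  jaw: [1, 1, 1, 1, 1, 1, 1, 1]
  linear:
    - [0.0051, 0, -0.0029]
    - [0.0103, 0, -0.0057]
    - [0.0157, 0, -0.0083]
    - [0.0213, 0, -0.0109]
    - [0.0269, 0, -0.0132]
    - [0.0327, 0, -0.0152]
    - [0.0385, 0, -0.0169]
    - [0.0444, 0, -0.0184]
  delta_rot:
    - [0, 0, 0]
    - [0, 0, 0]
    - [0, 0, 0]
    - [0, 0, 0]
    - [0, 0, 0]
    - [0, 0, 0]
    - [0, 0, 0]
    - [0, 0, 0]

```text
clock: 18.83
eef_pos: [0.538, -0.1124, 0.1787]
tool_rot: [1.0, 0.01, 0.002, 0.0]
ft_force: [-0.8, -0.2, 7.8]
grip_width: 0.0163
```

Run:
```python
from h import *
plan([.563,-.112,.18])
snap('scene','s19'); lidplane('s19')
a=cv2.imread('pics/s19.png')[80:300,180:480]
cv2.imwrite('pics/c19.png',cv2.resize(a,(600,440)))
```

```text
t 18.83 p [ 0.538  -0.1124  0.1787] F [-0.82 -0.24  7.76] w 0.0163
linear [0.025, 0.0001, -0.0012] rot [0.04, -0.2, 0.1]
s19 lid plane slope x,y [0.0041 0.0009] z 0.1117 617
```

View pics/c19.png

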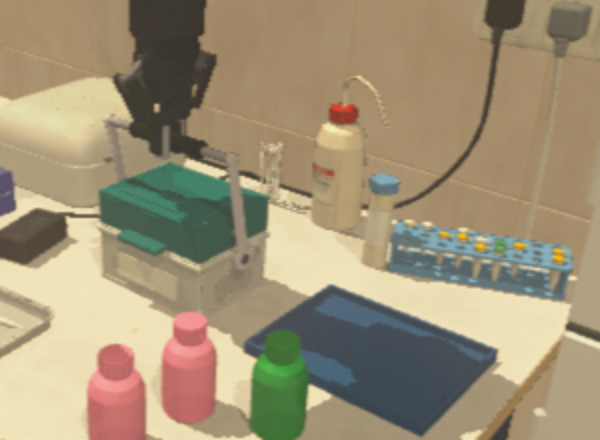

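jog_arm:
  jaw: [1, 1, 1, 1, 1, 1, 1, 1]
  linear:
    - [0.0035, 0, -0.0008]
    - [0.0075, 0, -0.0014]
    - [0.0115, 0, -0.002]
    - [0.0155, 0, -0.0024]
    - [0.0195, 0, -0.0027]
    - [0.0225, 0, -0.0029]
    - [0.025, 0, -0.003]
    - [0.025, 0, -0.003]
  delta_rot:
    - [0, 0, 0]
    - [0, 0, 0]
    - [0, 0, 0]
    - [0, 0, 0]
    - [0, 0, 0]
    - [0, 0, 0]
    - [0, 0, 0]
    - [0, 0, 0]

```text
clock: 19.55
eef_pos: [0.5634, -0.112, 0.1814]
tool_rot: [1.0, 0.01, 0.002, 0.0]
ft_force: [-2.2, -1.6, 7.6]
grip_width: 0.0161
```

Run:
```python
from h import *
plan([.563,-.112,.18])
snap('scene','s20'); lidplane('s20')
a=cv2.imread('pics/s20.png')[80:300,180:480]
cv2.imwrite('pics/c20.png',cv2.resize(a,(600,440)))
```

```text
t 19.55 p [ 0.5634 -0.112   0.1814] F [-2.17 -1.59  7.61] w 0.0161
linear [-0.0004, -0.0, 0.0014] rot [0.05, -0.22, 0.11]
s20 lid plane slope x,y [0.0022 0.0002] z 0.1116 669
```

View pics/c20.png

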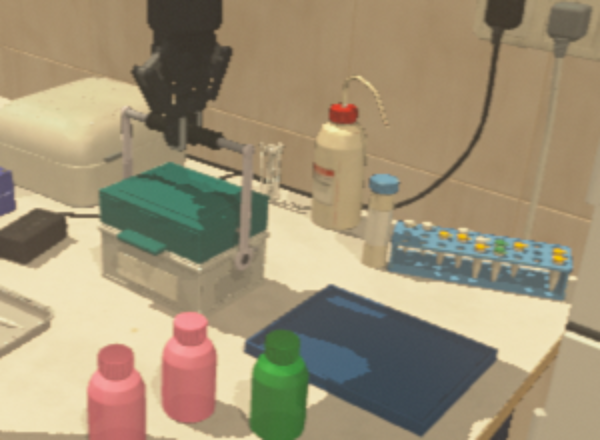

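The bail looks upright. I'll open briefly so the detent seats it, and check.

jog_arm:
  jaw: [0.7, 0.6, 0.6, 0.6, 0.6, 0.6, 0.6, 0.6]
  linear:
    - [0, 0, 0]
    - [0, 0, 0]
    - [0, 0, 0]
    - [0, 0, 0]
    - [0, 0, 0]
    - [0, 0, 0]
    - [0, 0, 0]
    - [0, 0, 0]
  delta_rot:
    - [0, 0, 0]
    - [0, 0, 0]
    - [0, 0, 0]
    - [0, 0, 0]
    - [0, 0, 0]
    - [0, 0, 0]
    - [0, 0, 0]
    - [0, 0, 0]

```text
clock: 20.27
eef_pos: [0.5616, -0.1117, 0.1795]
tool_rot: [1.0, 0.01, -0.0, -0.0]
ft_force: [0.1, -0.5, 0.3]
grip_width: 0.0345
```

Run:
```python
from h import *
plan([.563,-.112,.18])
snap('wrist','w21'); snap('scene','s21'); lidplane('s21')
for n in ['s21','w21']:
    p,W=cloud(n)
    for lab,yc in [('L',-.03),('R',-.2)]:
        w=W[(W[...,2]>.09)&(W[...,2]<.2)&(abs(W[...,0]-.563)<.03)&(abs(W[...,1]-yc)<.012)]
        if len(w)>10:
            print(n,lab,len(w),[ (round(z,2),w[abs(w[:,2]-z)<.01][:,0].mean().round(4)) for z in (.1,.12,.14,.16,.18) if (abs(w[:,2]-z)<.01).sum()>3])
a=cv2.imread('pics/s21.png')[80:300,180:480];b=cv2.imread('pics/w21.png')
cv2.imwrite('pics/c21.png',np.vstack([cv2.resize(a,(400,290)),cv2.resize(b,(400,300))]))
```

```text
t 20.27 p [ 0.5616 -0.1117  0.1795] F [ 0.06 -0.51  0.3 ] w 0.0345
linear [0.0014, 0.0003, -0.0005] rot [-0.0, 0.01, 0.1]
s21 lid plane slope x,y [ 0.0014 -0.    ] z 0.1117 675
s21 L 234 [(0.1, np.float64(0.5624)), (0.12, np.float64(0.5593)), (0.14, np.float64(0.5608)), (0.16, np.float64(0.5597)), (0.18, np.float64(0.558))]
s21 R 245 [(0.1, np.float64(0.5622)), (0.12, np.float64(0.5617)), (0.14, np.float64(0.5626)), (0.16, np.float64(0.5621)), (0.18, np.float64(0.5615))]
w21 L 2989 [(0.1, np.float64(0.5631)), (0.12, np.float64(0.5641)), (0.18, np.float64(0.5629))]
```

View pics/c21.png

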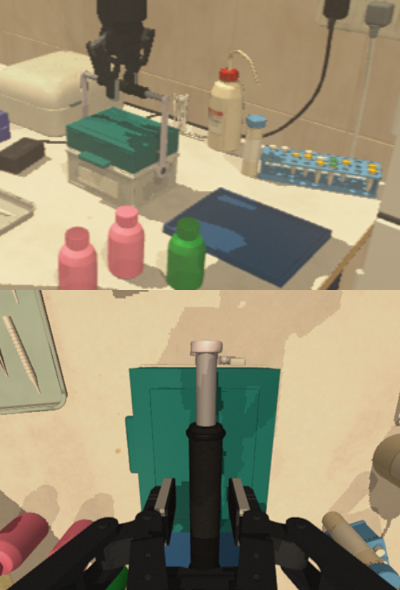

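The bail stands vertical on its own with the lid flat, so the detent is seated. Regripping, then lifting.

jog_arm:
  jaw: [0.8, 1, 1, 1, 1, 1, 1, 1]
  linear:
    - [0.001, 0, 0]
    - [0.001, 0, 0]
    - [0.001, 0, 0]
    - [0.001, 0, 0]
    - [0.001, 0, 0]
    - [0.001, 0, 0]
    - [0.001, 0, 0]
    - [0.001, 0, 0]
  delta_rot:
    - [0, 0, 0]
    - [0, 0, 0]
    - [0, 0, 0]
    - [0, 0, 0]
    - [0, 0, 0]
    - [0, 0, 0]
    - [0, 0, 0]
    - [0, 0, 0]

```text
clock: 21.03
eef_pos: [0.5629, -0.1117, 0.1798]
tool_rot: [1.0, 0.01, 0.0, 0.0]
ft_force: [1.2, 1.6, 2.7]
grip_width: 0.0164
```

jog_arm:
  jaw: [1, 1, 1, 1, 1, 1, 1, 1]
  linear:
    - [0, 0, -0.003]
    - [0, 0, -0.007]
    - [0, 0, -0.013]
    - [0, 0, -0.02]
    - [0, 0, -0.028]
    - [0, 0, -0.036]
    - [0, 0, -0.044]
    - [0, 0, -0.05]
  delta_rot:
    - [0, 0, 0]
    - [0, 0, 0]
    - [0, 0, 0]
    - [0, 0, 0]
    - [0, 0, 0]
    - [0, 0, 0]
    - [0, 0, 0]
    - [0, 0, 0]

```text
clock: 21.7
eef_pos: [0.563, -0.1118, 0.2311]
tool_rot: [1.0, 0.01, 0.001, 0.0]
ft_force: [0.7, 0.9, -8.1]
grip_width: 0.0163
```

Run:
```python
from h import *
plan([.5785,-.353,.235],yaw=1.5)
snap('scene','s22'); lidplane('s22',zlo=.13,zhi=.19)
a=cv2.imread('pics/s22.png')[80:300,180:480]
cv2.imwrite('pics/c22.png',cv2.resize(a,(600,440)))
```

```text
t 21.7 p [ 0.563  -0.1118  0.2311] F [ 0.73  0.9  -8.12] w 0.0163
linear [0.0108, 0.2415, -0.0038] rot [0.02, -0.09, -0.4]
s22 lid plane slope x,y [0.0038 0.0001] z 0.1628 709
```

View pics/c22.png

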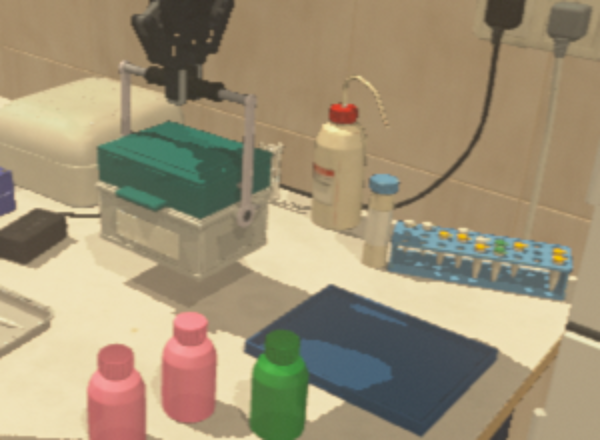

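The carrier hangs level, 51 mm up, with an 8.1 N load. Carrying it sideways to the tray.

jog_arm:
  jaw: [1, 1, 1, 1, 1, 1, 1, 1]
  linear:
    - [0, 0.004, 0]
    - [0.001, 0.012, 0]
    - [0.001, 0.024, 0]
    - [0.002, 0.039, 0]
    - [0.003, 0.056, 0]
    - [0.003, 0.074, 0]
    - [0.004, 0.092, 0]
    - [0.005, 0.11, 0]
  delta_rot:
    - [0, 0, 0]
    - [0, 0, 0]
    - [0, 0, 0]
    - [0, 0, 0]
    - [0, 0, 0]
    - [0, 0, 0]
    - [0, 0, 0]
    - [0, 0, 0]

```text
clock: 22.42
eef_pos: [0.5692, -0.2243, 0.2289]
tool_rot: [1.0, 0.009, -0.001, 0.0]
ft_force: [0.1, -0.0, -8.5]
grip_width: 0.0163
```

jog_arm:
  jaw: [1, 1, 1, 1, 1, 1, 1, 1]
  linear:
    - [0.001, 0.018, 0]
    - [0.002, 0.036, 0]
    - [0.002, 0.054, 0]
    - [0.003, 0.072, 0]
    - [0.004, 0.09, 0]
    - [0.005, 0.108, 0]
    - [0.006, 0.122, 0]
    - [0.006, 0.13, 0]
  delta_rot:
    - [0, 0, 0]
    - [0, 0, 0]
    - [0, 0, 0]
    - [0, 0, 0]
    - [0, 0, 0]
    - [0, 0, 0]
    - [0, 0, 0]
    - [0, 0, 0]

```text
clock: 23.08
eef_pos: [0.5772, -0.3555, 0.2282]
tool_rot: [1.0, 0.008, -0.001, 0.001]
ft_force: [0.9, -0.5, -9.2]
grip_width: 0.016
```

Run:
```python
from h import *
snap('scene','s23'); snap('top','t23'); lidplane('s23',x0=.578,y0=-.352,zlo=.13,zhi=.19)
plan([.5785,-.353,.188],yaw=1.5)
a=cv2.imread('pics/s23.png')[80:320,200:500];b=cv2.imread('pics/t23.png')[60:260,140:420]
cv2.imwrite('pics/c23.png',np.vstack([cv2.resize(a,(400,320)),cv2.resize(b,(400,280))]))
```

```text
s23 lid plane slope x,y [-0.0083 -0.0208] z 0.1595 1260
t 23.18 p [ 0.5772 -0.3544  0.2283] F [ 0.68 -0.23 -8.35] w 0.0159
linear [0.0014, -0.0014, 0.0403] rot [0.03, 0.09, -0.6]
```

View pics/c23.png

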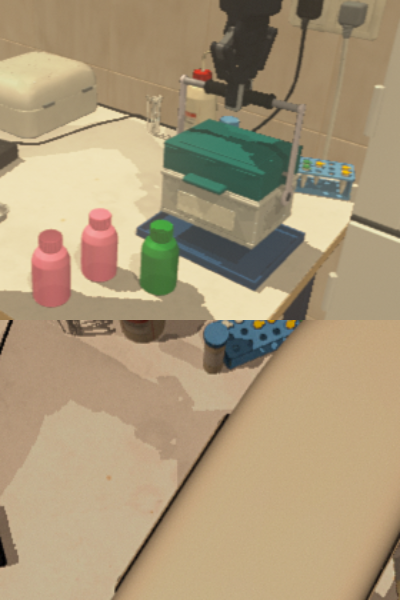

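The carrier hangs over the tray, roughly centred. Lowering slowly.

jog_arm:
  jaw: [1, 1, 1, 1, 1, 1, 1, 1]
  linear:
    - [0.001, -0.001, 0.005]
    - [0.001, -0.001, 0.011]
    - [0.001, -0.001, 0.017]
    - [0.001, -0.001, 0.023]
    - [0.001, -0.001, 0.029]
    - [0.001, -0.001, 0.034]
    - [0.001, -0.001, 0.038]
    - [0.001, -0.001, 0.041]
  delta_rot:
    - [0, 0, 0]
    - [0, 0, -0.5]
    - [0, 0, -0.5]
    - [0, 0, -0.5]
    - [0, 0, -0.5]
    - [0, 0, -0.5]
    - [0, 0, -0.5]
    - [0, 0, -0.5]

```text
clock: 23.85
eef_pos: [0.579, -0.3501, 0.1879]
tool_rot: [1.0, 0.014, -0.0, -0.0]
ft_force: [0.5, -0.0, -8.4]
grip_width: 0.0162
```

Run:
```python
from h import *
snap('scene','s24'); lidplane('s24',x0=.578,y0=-.352,zlo=.09,zhi=.15)
plan([.5785,-.353,.184],yaw=1.5)
a=cv2.imread('pics/s24.png')[80:320,200:500]
cv2.imwrite('pics/c24.png',cv2.resize(a,(600,480)))
```

```text
s24 lid plane slope x,y [-0.0013  0.0047] z 0.1192 1371
t 23.9 p [ 0.5789 -0.3501  0.1873] F [ 0.01 -0.56 -9.01] w 0.0161
linear [-0.0005, 0.0029, 0.0033] rot [-0.05, 0.07, 0.11]
```

View pics/c24.png

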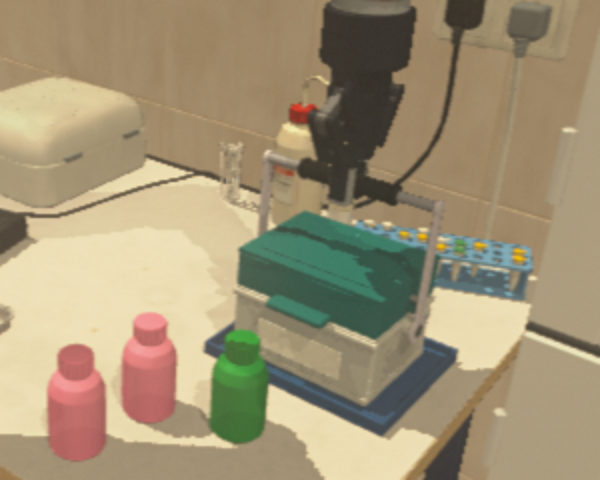

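The carrier is over the tray, inside the lip, about 4 mm above the floor. Lowering the rest.

jog_arm:
  jaw: [1, 1, 1, 1, 1, 1, 1, 1]
  linear:
    - [0, 0.001, 0.001]
    - [0, 0.002, 0.0015]
    - [0, 0.002, 0.002]
    - [0, 0.002, 0.0025]
    - [0, 0.002, 0.003]
    - [0, 0.002, 0.0035]
    - [0, 0.002, 0.004]
    - [0, 0.002, 0.0045]
  delta_rot:
    - [0, 0, 0]
    - [0, 0, 0]
    - [0, 0, 0]
    - [0, 0, 0]
    - [0, 0, 0]
    - [0, 0, 0]
    - [0, 0, 0]
    - [0, 0, 0]

```text
clock: 24.57
eef_pos: [0.5793, -0.3524, 0.1843]
tool_rot: [1.0, 0.014, 0.0, 0.0]
ft_force: [-1.4, -1.2, -5.8]
grip_width: 0.0159
```

Run:
```python
from h import *
snap('scene','s25'); lidplane('s25',x0=.578,y0=-.352,zlo=.09,zhi=.15)
plan([.5785,-.353,.184],yaw=1.5)
```

```text
s25 lid plane slope x,y [-0.0007  0.0014] z 0.1157 1371
t 24.62 p [ 0.5793 -0.3524  0.1843] F [-0.05  0.3  -8.47] w 0.0159
linear [-0.0008, 0.0005, 0.0003] rot [0.01, -0.01, 0.1]
```

jog_arm:
  jaw: [1, 1, 1, 1, 0.8, 0.6, 0.5, 0.5]
  linear:
    - [0, 0, 0.0005]
    - [0, 0, 0.001]
    - [0, 0, 0.0015]
    - [0, 0, 0.0015]
    - [0, 0, 0.0015]
    - [0, 0, 0.0015]
    - [0, 0, 0.0015]
    - [0, 0, 0.0015]
  delta_rot:
    - [0, 0, 0]
    - [0, 0, 0]
    - [0, 0, 0]
    - [0, 0, 0]
    - [0, 0, 0]
    - [0, 0, 0]
    - [0, 0, 0]
    - [0, 0, 0]

```text
clock: 25.28
eef_pos: [0.5802, -0.3529, 0.1834]
tool_rot: [1.0, 0.014, 0.001, 0.001]
ft_force: [0.6, -0.0, 0.4]
grip_width: 0.0428
```

jog_arm:
  jaw: [0.5, 0.5, 0.5, 0.5, 0.5, 0.5, 0.5, 0.5]
  linear:
    - [0, 0, -0.005]
    - [0, 0, -0.015]
    - [0, 0, -0.03]
    - [0, 0, -0.045]
    - [0, 0, -0.06]
    - [0, 0, -0.075]
    - [0, 0, -0.085]
    - [0, 0, -0.09]
  delta_rot:
    - [0, 0, 0]
    - [0, 0, 0]
    - [0, 0, 0]
    - [0, 0, 0]
    - [0, 0, 0]
    - [0, 0, 0]
    - [0, 0, 0]
    - [0, 0, 0]

```text
clock: 25.95
eef_pos: [0.5802, -0.3529, 0.276]
tool_rot: [1.0, 0.014, 0.002, 0.001]
ft_force: [0.2, 0.1, -0.1]
grip_width: 0.0427
```

Run:
```python
from h import *
snap('scene','s26'); snap('wrist','w26'); lidplane('s26',x0=.578,y0=-.352,zlo=.09,zhi=.15); lidplane('w26',x0=.578,y0=-.352,zlo=.09,zhi=.15)
plan([.45,-.1,.3],yaw=1.5)
a=cv2.imread('pics/s26.png')[80:320,200:500];b=cv2.imread('pics/w26.png')
cv2.imwrite('pics/c26.png',np.vstack([cv2.resize(a,(375,300)),cv2.resize(b,(375,280))]))
```

```text
s26 lid plane slope x,y [0.0034 0.0035] z 0.1154 1427
w26 lid plane slope x,y [ 0.0022 -0.0004] z 0.1161 10774
t 26.05 p [ 0.58   -0.3528  0.2747] F [-0.08  0.33 -0.61] w 0.0428
linear [-0.1228, -0.2563, -0.0262] rot [0.11, -0.18, 0.1]
```

View pics/c26.png

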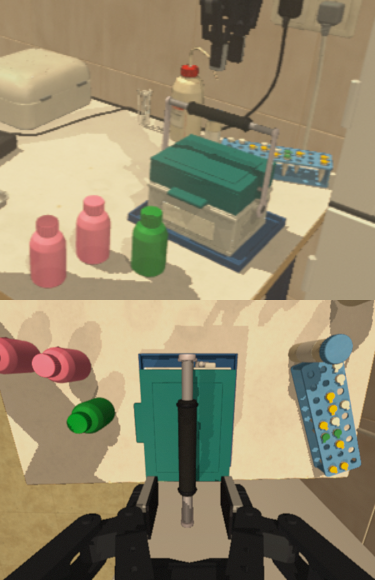

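The carrier stands free in the tray with its bail upright. I'll move the arm clear for a last check from above.

jog_arm:
  jaw: [0.5, 0.5, 0.5, 0.5, 0.5, 0.5, 0.5, 0.5]
  linear:
    - [0, 0, -0.015]
    - [-0.01, -0.03, -0.025]
    - [-0.03, -0.06, -0.026]
    - [-0.05, -0.1, -0.026]
    - [-0.07, -0.14, -0.026]
    - [-0.09, -0.18, -0.026]
    - [-0.11, -0.22, -0.026]
    - [-0.12, -0.25, -0.026]
  delta_rot:
    - [0, 0, 0]
    - [0, 0, 0]
    - [0, 0, 0]
    - [0, 0, 0]
    - [0, 0, 0]
    - [0, 0, 0]
    - [0, 0, 0]
    - [0, 0, 0]

```text
clock: 26.72
eef_pos: [0.451, -0.1064, 0.2979]
tool_rot: [1.0, 0.013, -0.001, -0.0]
ft_force: [-0.1, 1.6, 0.6]
grip_width: 0.0427
```

Run:
```python
from h import *
snap('top','t27'); lidplane('t27',x0=.578,y0=-.352,zlo=.09,zhi=.15)
p,W=cloud('t27')
hsv=cv2.cvtColor(p,cv2.COLOR_RGB2HSV); g=(hsv[...,0]>72)&(hsv[...,0]<100)&(hsv[...,1]>80)
w=W[g&(W[...,2]>.1)&(W[...,2]<.13)&(W[...,1]<-.25)&(W[...,0]>.5)]
c,s,a=cv2.minAreaRect(w[:,:2].astype(np.float32)); print('lid',c,s,a)
tr=W[(W[...,2]>.0)&(W[...,2]<.02)&(W[...,1]<-.25)&(W[...,1]>-.46)&(W[...,0]>.49)&(W[...,0]<.67)]
gr=W[(W[...,2]>.18)&(W[...,2]<.21)&(W[...,1]<-.25)&(W[...,0]>.5)&(W[...,1]>-.45)]; print('grip',len(gr),gr.mean(0))
print(bot.get_obs()['eef_pos'])
cv2.imwrite('pics/c27.png',cv2.resize(p[80:260,240:440,::-1],None,fx=3,fy=3))
```

```text
t27 lid plane slope x,y [-0.0006  0.0004] z 0.1161 2042
lid (0.5774984955787659, -0.35200682282447815) (0.11692997813224792, 0.15039780735969543) 1.3624571561813354
grip 937 [ 0.57599961 -0.3517526   0.19211432]
[ 0.44769347 -0.10033454  0.29812751]
```

View pics/c27.png

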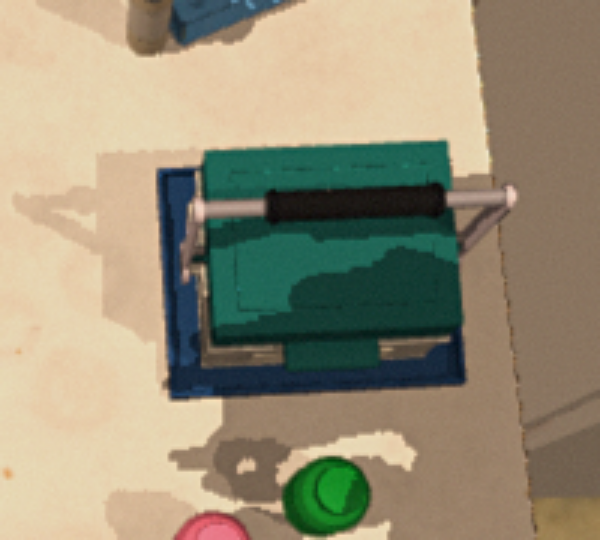

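The top view shows the lid centred at (0.5775, -0.352) against a tray centre of (0.578, -0.353). It is level to 0.001, with the bail upright above it and the arm clear.

Run:
```python
from workcell import bot
print(bot.job_done(), bot.get_obs()['clock'])
```

```text
the job is handed in; nothing more can be done
the job is handed in; nothing more can be done
```

I handed the job in at about 27 s. The bottle is packed, the lid is shut, the bail is locked upright, and the carrier stands in the blue tray. `job_done` gave no verdict.

**Last checks**
- **Position:** the lid's centre is about 1–2 mm from the tray's centre.
- **Level:** the lid top reads level to under 0.001, at 116 mm. That is the shut-lid height plus the tray floor, so the carrier stands flat and the lid is shut.
- **Bail:** upright within about 0.01–0.02 rad. It stood on its own when let go, both before and after the carry.
- **Bottle:** seated in the pocket when I released it, with its cap top at 100 mm and centre within 1–2 mm. After the lid shut I could not see it, so its final pose is not directly confirmed.
- **Arm:** clear of everything.

**What went wrong on the way:** the lid stuck by friction at about 1.06 rad and did not fall by itself. My first attempt to press it down from above tipped the carrier briefly backward, by an amount I did not measure. I backed off, and the carrier settled flat in its old place with the bottle still standing upright. Sweeping the lid from behind then closed it.

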